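# Hook open the drop-down hatch of the eye-drop cabinet

### The arm

A 7-joint arm with a two-finger parallel gripper is mounted at the origin on a cart in front of the work surface, level with it; the furniture and walls round the work are solid. World frame = base frame: x ahead of the robot, y to its left, z up, the work surface at z = 0. Lengths are in mm, angles in degrees, forces in N, time in s.
With the tool pointing down it reaches from about 425 to 875 mm from the base axis. Payload 4.7 kg.
Tool frame: the origin (TCP) lies at the very end of the fingers, on their centre line; the grasp point (between the pads) lies 19 mm behind it; y points along the fingers, x is the direction in which the jaws open and shut, and the axes are right-handed (so a half turn about y gives the same grasp; the last joint's range is limited). The gripper opens to 87 mm and grips with 3 to 60 N. Pads are 19 mm wide; open, the fingers measure 117 mm over their backs; the gripper's body (75 mm by 190 mm) begins 51 mm behind the grasp point.
Start: joints at [69.907, 18.392, -4.016, 83.108, 1.295, 78.541, -3.26], TCP at [231.877, -607.255, 222.587] pointing down, gripper open.
Joint ranges: [-163.93, 163.93], [-17.29, 119.83], [-79.2, 71.16], [3.27, 140.29], [-89.18, 269.18], [5.43, 117.66], [-154.24, 154.24]. Speed limits (degrees/s): [147.25, 147.25, 180, 180, 180, 180, 180].

### API

Orientations are given as a 3x3 rotation matrix whose columns are the frame's x, y, z axes.
In Python, from workcell import robot gives the robot as it stands.
- The arm moves only by the tool send_rows, never from a script. Its argument "rows" is a list of rows, each a list of 6 numbers: the shift along the tool's x, y, z in cm, then the turn, a rotation vector about the tool's x, y, z in rad. A call has exactly 8 rows; each row is the pose to reach, as a shift and turn from the pose commanded when the call began, along the tool's axes at that moment; what a row does not reach only later rows make up. A row lasts 1/12 s, in which the tool goes at most 41.7 mm and 7.16 degrees, less where a joint would pass 70% of its speed; a pose out of reach is approached as far as the arm can. A call with a gripper value outside its range is refused whole. "jaw" is the finger opening in cm, from 0 to 8.7, set as the call begins (left out, the last holds). The fingers move at their own pace and stop on an object; "force" is the grip in N (left out, the last holds). Time passes only in rows, so rows that repeat a pose let the fingers close, or fill a call up. It gives the time, the measured TCP pose, the force and the opening at its end, in the units of the state.
- robot.observe(): the state, without advancing time (a new reading comes with each control period).
- robot.get_image(name): name is "scene" or "top"; returns a dict with "color" (420x560x3 uint8, blue, green, red), "camera_matrix" (3x3 intrinsics, pixels), "dist" ([k1, k2, p1, p2, k3] as OpenCV has them; the pictures are not rectified), "world_from_camera" (4x4, takes a point from camera to world coordinates). Camera axes: x right, y up, looking along -z (the intrinsics and any distortion apply to the point x, -y, -z); pixel columns grow to the right and rows downward; lengths in mm; the calibration is good to about 2 mm. A picture is of the moment at which its call begins. There is no depth.
- robot.finish_job(): hands the job in, once; it reports no verdict.
The state is a dict: "t": time; "joint_pos": joint angles; "dq": joint speeds; "joint_efforts": joint torques, N m; "tcp_pos": TCP position; "tool_rot": TCP orientation; "force": force on the tool from outside, world axes, zero at the start; "torque": the same for the moment, N m; "finger_gap": finger opening in mm.
Only numpy, scipy, OpenCV 4.12 (cv2) and the standard library are available. Lean on these libraries where they do the work, as an engineer would, in place of code of your own. Each camera call takes 0.05 s, during which the arm holds its last target.

### The job

Open the hatch of the raised white cabinet with the hook rod: pick up the rod, put its bent end through the ring on the hatch and swing the hatch all the way down until it lies level. Then unhook the rod and lay it gently back down on the worktop. Do not touch the cabinet or its hatch with the gripper or arm (the drops inside are kept clean), only with the rod.

Things in the scene. Friction and masses are not known exactly. Their poses are not given: they have to be found in the camera images.
- hook_rod: L-shaped hook rod lying on the worktop, 90 g: grey handle 110 x 16 mm, 20 mm high, then a 7 mm steel rod ending in a right-angle bend, the peg. Origin: underside of the handle near its balance point, the place to grasp (across the 16 mm). x: along the rod to the bend (handle x -60 to +50 mm, peg axis x = 130). y: the way the peg points. z: up; rod and peg axes at z = 10 mm.
- hook_peg (a point): Middle of the peg's free part, at (130, 20, 10) mm in the frame of hook_rod; same axes. The peg is 7 mm thick and runs along y from the rod's axis to 37.5 mm from it (17.5 mm past this point).
- cabinet: Fixed white cabinet on four steel legs, 160 mm deep (x), 220 wide (y), 289 high; drop bottles inside. Origin on the worktop under the middle of its front; x from its front to its back, z up, y to the left of one facing its front. A hatch closes the front, 138 mm high, 216 wide, 10 thick, hinged at its lower edge: hinge axis level, along y, through (-6, 0, 150) mm.
- hatch_eye (a point): Centre of the steel ring on the hatch's outer face: hole 30 mm, wire 6 mm, hole axis along the cabinet's y, so the peg enters sideways from -y, pointing to +y. Hatch shut: 29 mm in front of and 110 mm above the hinge axis, 24 mm clear of the face, axes as the cabinet's. It turns with the hatch; with the hatch level it hangs under it.
- hatch (a joint): Hatch angle, rad: 0 shut (upright), 1.57 fully down (level), its stop. The top edge swings out to the front and down. A stiff hinge holds the hatch wherever it is left; about 2.5 N at the ring moves it. It may start up to 0.12 ajar.

How it is judged (in metres and radians):
On the way, in this order (a step that is already met when the one before it is completed fails the run):
1. the peg of the hook rod is through the ring while the hatch is still up (less than 0.5 rad) (distance between hook_peg and hatch_eye below 0.018 m and value of joint hatch below 0.5 rad), for 0.1 s.
2. the hatch is down (more than 1.35 rad) with the peg still in the ring (distance between hook_peg and hatch_eye below 0.02 m and value of joint hatch above 1.35 rad), for 0.1 s.
At the end, for the whole second after the job is handed in: The hatch is down, at more than 1.35 rad (within about 13 degrees of level), and the hook rod lies at rest on the worktop: its origin less than 30 mm and its peg less than 40 mm above the worktop, and neither more than 20 mm below it (value of joint hatch above 1.35 rad and height (world z) of hook_rod between -0.02 and 0.03 m and height (world z) of hook_peg between -0.02 and 0.04 m and linear speed of hook_rod below 0.02 m/s); the robot touches nothing.
It fails at once if the gripper or arm presses on the cabinet or hatch (more than 2 N) (contact force between any of the arm, the fingers and cabinet above 2 N).
It fails at once if the hook rod is dropped: out of the fingers it moves at more than 0.8 m/s (a fall of over 30 mm) (contact force between the fingers and hook_rod below 0.05 N and linear speed of hook_rod above 0.8 m/s).
It also fails if it takes over 58 s, if anything falls off the work surface, if the arm or the gripper's body presses on something with over 40 N, if the wrist force passes 120 N, or if a joint passes its speed limit or range.

## Working session

There is one attempt and no reset: what is moved stays moved. The work goes in short steps, Python scripts to look and compute and a tool call to move; the robot and the scene stay as the last step left them, time stands still between calls to the robot, and variables do not carry over. Pictures are saved under pics/ and viewed, and the job is handed in when it is done.

Besides the shell and the picture viewer there is one more tool, called after "Emit:" by a JSON object that holds its "name" and its "arguments". send_rows: Moves the arm, as the interface text tells. Its arguments: {"type":"object","properties":{"rows":{"type":"array","items":{"type":"array","items":{"type":"number"}}},"jaw":{"type":"number"},"force":{"type":"number"}},"required":["rows"]}

```bash
mkdir -p pics; ls; python3 - <<'E'
from workcell import robot
import cv2
s=robot.observe()
print(s)
for n in("scene","top"):
    im=robot.get_image(n); cv2.imwrite(f"pics/{n}0.png",im["color"]); print(n,im["camera_matrix"],im["dist"],im["world_from_camera"])
E
```

```text
pics
{'t': 0.0, 'joint_pos': array([69.90453771, 18.43975974, -4.01792359, 83.17519899,  1.29499837,
       78.54014237, -3.25936137]), 'dq': array([ 0.02634771, -0.00819147, -0.02104181,  0.09167133, -0.07331855,
       -0.04590516, -0.01438605]), 'joint_efforts': array([-2.88895499e-04, -4.91295254e+01, -4.04369496e-01, -3.12530100e+01,
       -6.40480220e-02,  4.38670255e-02,  2.12813875e-04]), 'tcp_pos': array([ 231.69417076, -606.71089157,  221.45129825]), 'tool_rot': array([[ 3.56869770e-01, -7.65269905e-04,  9.34153832e-01],
       [-9.34152178e-01,  1.75998477e-03,  3.56870580e-01],
       [-1.91719883e-03, -9.99998158e-01, -8.67931893e-05]]), 'force': array([-0.50852095, -0.50900745,  0.20485301]), 'torque': array([-0.03121521, -0.01156895, -0.06270771]), 'finger_gap': 87.05303758824653}
scene [[477.27740519   0.         281.73074683]
 [  0.         477.27740519 213.26655588]
 [  0.           0.           1.        ]] [0.04056408 0.         0.         0.         0.        ] [[-6.27044974e-01  3.06823335e-01 -7.16012599e-01 -1.40483446e+02]
 [-7.78966440e-01 -2.52976556e-01  5.73771860e-01  6.90427352e+02]
 [-5.08780553e-03  9.17530546e-01  3.97632760e-01  5.70013475e+02]
 [ 0.00000000e+00  0.00000000e+00  0.00000000e+00  1.00000000e+00]]
top [[502.07493761   0.         284.92830879]
 [  0.         502.07493761 212.81652333]
 [  0.           0.           1.        ]] [0.01073238 0.         0.         0.         0.        ] [[-2.80968711e-01  9.36200235e-01 -2.11153271e-01  3.30867097e+02]
 [-9.59716067e-01 -2.73788837e-01  6.31248272e-02  1.52796995e+02]
 [ 1.28606961e-03  2.20383288e-01  9.75412504e-01  1.26826272e+03]
 [ 0.00000000e+00  0.00000000e+00  0.00000000e+00  1.00000000e+00]]
```

View pics/scene0.png

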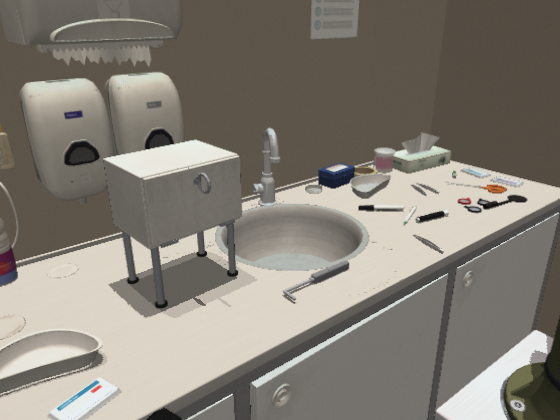

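View pics/top0.png

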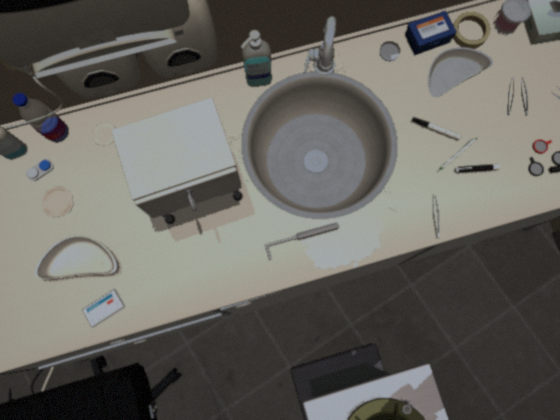

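```bash
cat > h.py <<'E'
import numpy as np, cv2
def ray(im,uv):
    p=cv2.undistortPoints(np.array([[uv]],float),im["camera_matrix"],np.array(im["dist"]))[0,0]
    T=im["world_from_camera"]; d=T[:3,:3]@np.array([p[0],-p[1],-1]); return T[:3,3],d
def atz(im,uv,z):
    o,d=ray(im,uv); return o+d*(z-o[2])/d[2]
def proj(im,P):
    P=np.atleast_2d(P).astype(float); T=im["world_from_camera"]; c=(P-T[:3,3])@T[:3,:3]; c=c*[1,-1,-1]
    return cv2.projectPoints(c,np.zeros(3),np.zeros(3),im["camera_matrix"],np.array(im["dist"]))[0][:,0]
E
python3 - <<'E'
import cv2
a=cv2.imread("pics/scene0.png"); b=cv2.imread("pics/top0.png")
cv2.imwrite("pics/s1.png",cv2.resize(a[135:315,95:360],None,fx=3,fy=3,interpolation=cv2.INTER_CUBIC))
cv2.imwrite("pics/t1.png",cv2.resize(b[90:280,105:355],None,fx=3,fy=3,interpolation=cv2.INTER_CUBIC))
E
```

```text
(no output)
```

View pics/s1.png

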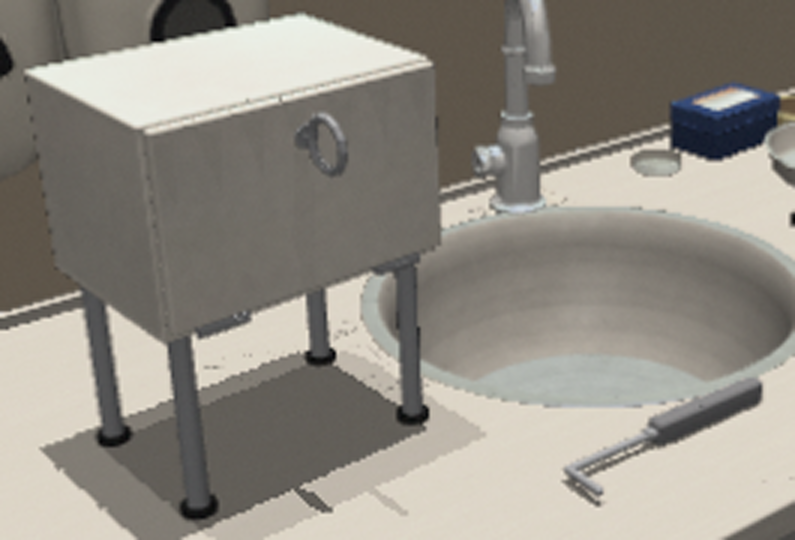

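View pics/t1.png

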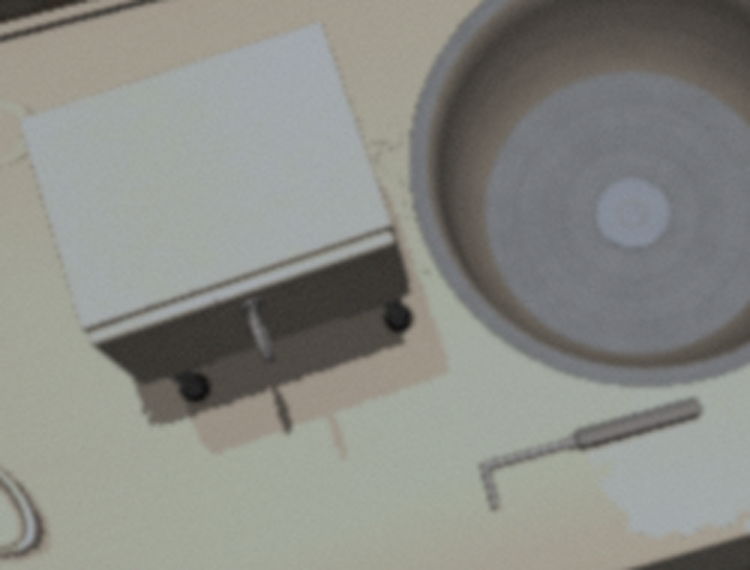

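```bash
cat > fit.py <<'E'
from workcell import robot
from h import *
from scipy.optimize import least_squares
T=robot.get_image("top"); S=robot.get_image("scene")
t=lambda u,v:(u/3+105-.33,v/3+90-.33); s=lambda u,v:(u/3+95-.33,v/3+135-.33)
loc=np.array([[160,110,289],[160,-110,289],[0,-110,289],[0,110,289]],float)
tp=[t(22,123),t(322,22),t(390,231),t(86,330)]
sp=[s(28,72),s(300,14),s(432,63),s(145,130)]
def pose(p):
    c,sn=np.cos(p[2]),np.sin(p[2]); return np.array([[c,-sn,0],[sn,c,0],[0,0,1]]),np.array([p[0],p[1],0])
def f(p,parts=False):
    R,o=pose(p); W=loc@R.T+o
    a=proj(T,W)-tp; b=proj(S,W)-sp
    return np.r_[a.ravel(),b.ravel()]
for q in tp: print("top corner",atz(T,q,289).round(0))
o=atz(T,tp[2],289)/2+atz(T,tp[3],289)/2
r=least_squares(f,[o[0],o[1],0.2],loss="soft_l1"); print(r.x, f(r.x).reshape(-1,2).round(1).tolist())
R,o=pose(r.x)
for th in (0,.06,.12):
    c,sn=np.cos(th),np.sin(th)
    e=R@np.array([-6-(29*c+110*sn),0,150+110*c-29*sn])+o
    print(th,e.round(1),proj(S,e),proj(T,e))
    for y in(-108,108):
        h=138; e=R@np.array([-6-(5*c+h*sn),y,150+h*c-5*sn])+o; print("  hatch outer top corner",e.round(0),proj(S,e),proj(T,e))
# rod
for nm,pt,z in (("hend",t(700,406),10),("hstart",t(578,440),10),("bend",t(487,467),10),("pegtip",t(494,508),10)): print("T",nm,atz(T,pt,z).round(1))
for nm,pt,z in (("hend",s(757,385),10),("hstart",s(652,434),10),("bend",s(571,471),10),("pegtip",s(600,497),10)): print("S",nm,atz(S,pt,z).round(1))
E
python3 fit.py
```

```text
top corner [811. 384. 289.]
top corner [826. 167. 289.]
top corner [664. 161. 289.]
top corner [654. 374. 289.]
[6.58873856e+02 2.66257740e+02 6.54425936e-02] [[-1.1, 0.1], [-0.1, 0.2], [1.8, -1.3], [-0.7, 1.5], [-0.2, -0.5], [1.8, -0.2], [0.6, -2.2], [-0.8, -0.8]]
0 [623.9 264.  260. ] [[205.7399426  182.99599751]] [[192.85985505 202.2999914 ]]
  hatch outer top corner [655. 158. 288.] [[241.85200751 155.17948118]] [[237.32771655 170.64402448]]
  hatch outer top corner [641. 373. 288.] [[146.24344155 178.92933492]] [[135.3234807 205.9417323]]
0.06 [617.4 263.5 258.1] [[207.76630881 184.80146407]] [[193.99286161 205.41076758]]
  hatch outer top corner [647. 157. 287.] [[244.358086   156.27392679]] [[238.6657606  174.37318643]]
  hatch outer top corner [633. 373. 287.] [[148.560998   180.35159769]] [[136.56753529 209.77582794]]
0.12 [611.  263.1 255.7] [[209.78320734 186.79648009]] [[195.13819842 208.50471486]]
  hatch outer top corner [639. 157. 286.] [[246.88514062 157.60868708]] [[240.02005091 178.15950338]]
  hatch outer top corner [624. 372. 286.] [[150.92630663 182.05017454]] [[137.87787475 213.65095522]]
T hend [534.5 -49.8  10. ]
T hstart [535.6  58.3  10. ]
T bend [535.  138.6  10. ]
T pegtip [499.9 142.5  10. ]
S hend [538.1 -51.   10. ]
S hstart [535.8  62.9  10. ]
S bend [535.1 141.3  10. ]
S pegtip [497.1 146.4  10. ]
```

```bash
cat > ov.py <<'E'
from workcell import robot
from h import *
T=robot.get_image("top"); S=robot.get_image("scene")
import sys
cx,cy,yaw,th,rx,ry,ryaw=map(float,sys.argv[1:8])
def rz(a): return np.array([[np.cos(a),-np.sin(a),0],[np.sin(a),np.cos(a),0],[0,0,1]])
R=rz(yaw); o=np.array([cx,cy,0])
L=[]
def box(lo,hi):
    import itertools
    P=np.array(list(itertools.product(*zip(lo,hi))),float)
    return [(P[i],P[j]) for i in range(8) for j in range(i) if (P[i]!=P[j]).sum()==1]
cab=box((0,-110,145),(160,110,289))
c,s=np.cos(th),np.sin(th)
def hp(p): # local hinge coords: x fwd(out), z up
    x,y,z=p; return np.array([-6-(x*c+z*s),y,150+z*c-x*s])
hat=[(hp(a),hp(b)) for a,b in box((-5,-108,0),(5,108,138))]
ang=np.linspace(0,2*np.pi,25)
ring=[]
for r in(15,21):
    q=[hp((29+r*np.cos(a),0,110+r*np.sin(a))) for a in ang]; ring+=list(zip(q[:-1],q[1:]))
rod=box((-60,-8,0),(50,8,20))+[(np.array([50,0,10]),np.array([130,0,10])),(np.array([130,0,10]),np.array([130,37.5,10]))]
Rr=rz(np.radians(ryaw)); ro=np.array([rx,ry,0])
for im,nm,(x0,y0,w,h) in((S,"s",(95,125,265,195)),(T,"t",(105,90,250,190))):
    k=3; I=cv2.resize(im["color"][y0:y0+h,x0:x0+w],None,fx=k,fy=k,interpolation=cv2.INTER_CUBIC)
    for segs,RR,oo,col in((cab,R,o,(0,0,255)),(hat,R,o,(0,200,0)),(ring,R,o,(255,0,255)),(rod,Rr,ro,(0,255,255))):
        for a,b in segs:
            p=proj(im,np.array([RR@a+oo,RR@b+oo])); p=((p-[x0,y0]+.5)*k-.5).round().astype(int)
            cv2.line(I,tuple(map(int,p[0])),tuple(map(int,p[1])),col,1,cv2.LINE_AA)
    cv2.imwrite(f"pics/ov_{nm}{sys.argv[8]}.png",I)
E
python3 ov.py 659 266.3 .0654 0.03 535.3 10.5 90 1
```

```text
(no output)
```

View pics/ov_s1.png

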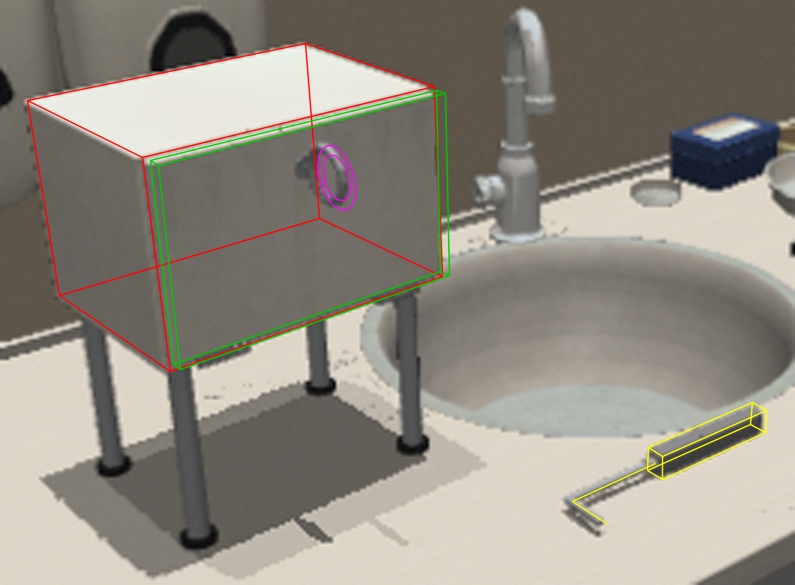

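View pics/ov_t1.png

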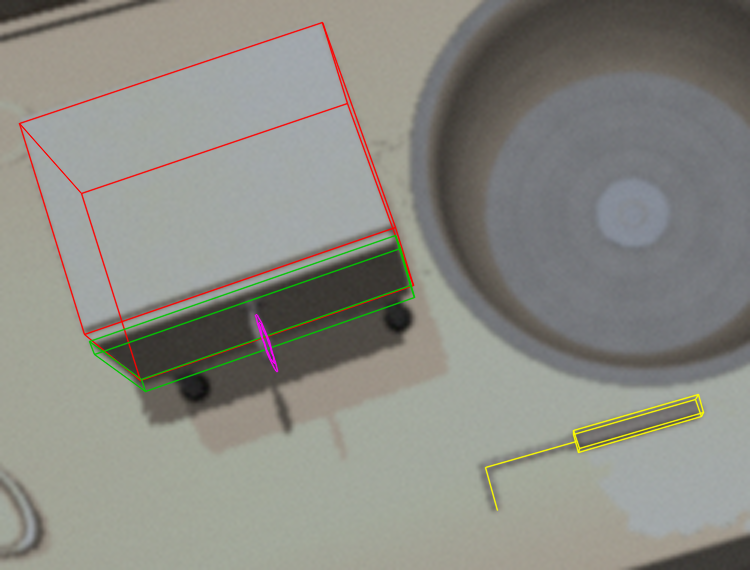

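```bash
python3 - <<'E'
import cv2
import numpy as np
a=cv2.imread("pics/scene0.png"); b=cv2.imread("pics/top0.png")
f=lambda x:cv2.convertScaleAbs(x,alpha=1.5,beta=20)
A=cv2.resize(f(a[165:205,180:245]),None,fx=10,fy=10,interpolation=cv2.INTER_CUBIC)
B=cv2.resize(f(b[155:225,125:245]),None,fx=6.5,fy=6.5,interpolation=cv2.INTER_CUBIC)
cv2.imwrite("pics/zs.png",A);cv2.imwrite("pics/zt.png",B)
E
```

```text
(no output)
```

View pics/zs.png

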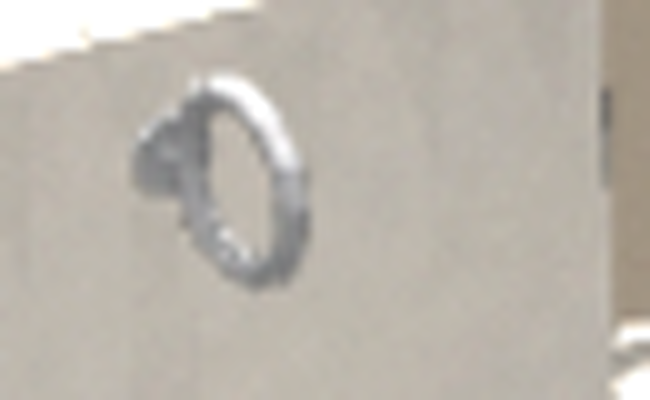

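View pics/zt.png

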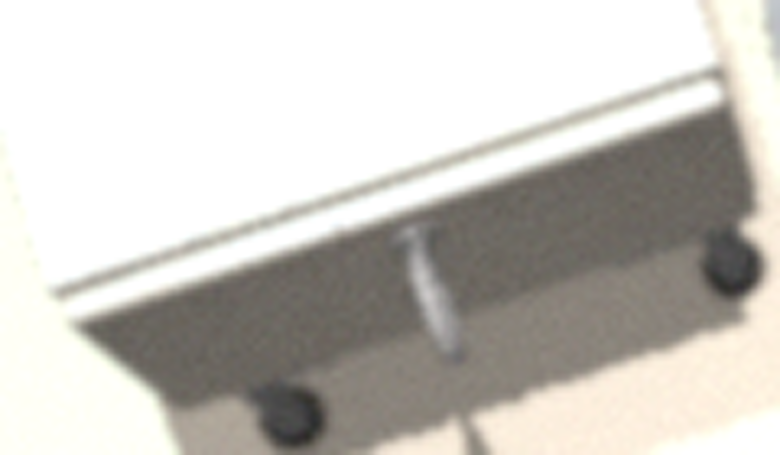

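```bash
python3 - <<'E'
from workcell import robot
from h import *
from scipy.optimize import least_squares
T=robot.get_image("top"); S=robot.get_image("scene")
ts=[(191.2,200.4)];ss=[(204.25,183)]
r=least_squares(lambda X:np.r_[(proj(T,X)-ts[0]).ravel(),(proj(S,X)-ss[0]).ravel()],[620,264,260]); print("ring",r.x,r.fun)
r=least_squares(lambda X:np.r_[(proj(T,X)-(135.7,204.2)).ravel(),(proj(S,X)-(144,178.8)).ravel()],[620,264,260]); print("HL",r.x,r.fun)
tz=lambda u,v:(125+u/6.5-.4,155+v/6.5-.4)
for z in(286,288):print(atz(T,tz(72,322),z),atz(T,tz(722,105),z))
print("feet",atz(T,tz(292,425),0),atz(T,tz(733,275),0))
tp=lambda u,v:(u/3+95-.33,v/3+135-.33)
print([atz(S,tp(*q),0).round(0) for q in((198,512),(413,418),(113,438),(320,358))])
p0=[659,266,.0654,0]
def f(p):
    cx,cy,yaw,th=p;c,s=np.cos(th),np.sin(th);C,Sn=np.cos(yaw),np.sin(yaw)
    R=np.array([[C,-Sn,0],[Sn,C,0],[0,0,1]])
    hp=lambda x,y,z:R@np.array([-6-(x*c+z*s),y,150+z*c-x*s])+[cx,cy,0]
    W=lambda *a:R@np.array(a)+[cx,cy,0]
    t=lambda u,v:(u/3+105-.33,v/3+90-.33); sp=lambda u,v:(u/3+95-.33,v/3+135-.33)
    e=[proj(T,hp(29,0,110))-(191.2,200.4),proj(S,hp(29,0,110))-(204.25,183),proj(T,hp(5,108,138))-(135.7,204.2),proj(T,hp(5,-108,138))-(235.7,170.8),
      proj(T,W(160,110,289))-t(22,123),proj(T,W(160,-110,289))-t(322,22),proj(S,W(160,110,289))-sp(28,72),proj(S,W(160,-110,289))-sp(300,14)]
    return np.array(e).ravel()
r=least_squares(f,p0);print(r.x,r.fun.reshape(-1,2).round(1).tolist())
E
```

```text
ring [628.46422734 265.57921577 259.2789442 ] [ 0.43682596  0.16350274 -0.42436757 -0.08475855]
HL [645.71033558 373.86132518 286.63089894] [-0.97986596 -0.28807761  0.87692573  0.22040215]
[644.91548701 372.26311333 286.        ] [656.34069169 161.07839233 286.        ]
[644.27604833 371.81625504 288.        ] [655.67798998 161.06153045 288.        ]
feet [670.77202563 361.72716446   0.        ] [681.04677746 177.80761688   0.        ]
[array([671., 364.,   0.]), array([683., 179.,   0.]), array([802., 370.,   0.]), array([814., 185.,   0.])]
[ 6.59525230e+02  2.67137685e+02  6.17320411e-02 -1.66075164e-02] [[0.8, 0.9], [0.3, -0.4], [-1.3, 0.3], [0.8, -1.2], [-1.3, -0.4], [-0.3, 0.1], [-0.6, -0.6], [1.7, -0.2]]
```

```bash
cat > mv.py <<'E'
# usage: plan: mv.py p x y z heading tilt ; commit: mv.py c sx sy sz rx ry rz (final row)
import sys,json,os,numpy as np
from scipy.spatial.transform import Rotation as Ro
from workcell import robot
F="cmd.json"
if os.path.exists(F): d=json.load(open(F)); P=np.array(d["P"]); R=np.array(d["R"])
else:
    s=robot.observe(); P=np.array([231.877,-607.255,222.587]); R=s["tool_rot"]
def Rt(head,tilt):
    # heading of tool x (deg), tool down; tilt: rotate about tool x by tilt deg
    h=np.radians(head); x=np.array([np.cos(h),np.sin(h),0]); y=np.array([0,0,-1.]); M=np.c_[x,y,np.cross(x,y)]
    return M@Ro.from_euler("x",tilt,degrees=True).as_matrix()
v=list(map(float,sys.argv[2:]))
if sys.argv[1]=="c":
    v=np.array(v); P=P+R@v[:3]*10; R=R@Ro.from_rotvec(v[3:]).as_matrix()
    json.dump({"P":P.tolist(),"R":R.tolist()},open(F,"w"))
    s=robot.observe(); print("cmd",P.round(1),"meas",s["tcp_pos"].round(1),"t",s["t"],"rot err deg",np.degrees(Ro.from_matrix(R.T@s["tool_rot"]).as_rotvec()).round(2)); print("force",s["force"].round(2),s["torque"].round(2),"gap",s["finger_gap"].round(1),"q",s["joint_pos"].round(1))
else:
    T=np.array(v[:3]); M=Rt(v[3],v[4]); sh=R.T@(T-P)/10; rv=Ro.from_matrix(R.T@M).as_rotvec()
    print("row",sh.round(2).tolist(),rv.round(3).tolist(),"min rows",np.linalg.norm(sh)*10/41.7,np.degrees(np.linalg.norm(rv))/7.16)
E
python3 mv.py p 535 10 90 0 0
```

```text
row [-46.84, 13.27, 50.34] [-0.0, -1.206, -0.0] min rows 16.794561317165886 9.650369462116053
```

Emit:
{"name": "send_rows", "arguments": {"rows": [[-0.8,0.2,0.85,0,-0.025,0],[-2.5,0.5,2.6,0,-0.08,0],[-4.8,0.9,5.1,0,-0.14,0],[-7,1.3,7.5,0,-0.2,0],[-9.2,1.7,9.9,0,-0.27,0],[-11.5,2.1,12.3,0,-0.33,0],[-13.7,2.6,14.7,0,-0.4,0],[-16,3,17,0,-0.46,0]], "jaw": 6, "force": 50}}

```text
t: 1.07
tcp_pos: [334.4, -394.6, 192.2]
tool_rot: [[0.738, -0.0, 0.675], [-0.675, -0.0, 0.738], [0.0, -1.0, -0.0]]
force: [0.6, -0.5, -0.3]
finger_gap: 60.2
```

```bash
python3 mv.py c -16 3 17 0 -.46 0; python3 mv.py p 535 10 90 0 0
```

```text
cmd [ 228.5 -373.8  192.5] meas [ 334.4 -394.6  192.2] t 1.0667 rot err deg [-0.   26.36 -0.  ]
row [18.82, 10.25, 45.37] [0.0, -0.281, 0.0] min rows 12.03296243570724 2.2461257044976586Traceback (most recent call last):
  File "mv.py", line 17, in <module>
    s=robot.observe(); print("cmd",P.round(1),"meas",s["tcp_pos"].round(1),"t",s["t"],"rot err deg",np.degrees(Ro.from_matrix(R.T@s["tool_rot"]).as_rotvec()).round(2)); print("force",s["force"].round(2),s["torque"].round(2),"gap",s["finger_gap"].round(1),"q",s["joint_pos"].round(1))
                                                                                                                                                                                                                                      ^^^^^^^^^^^^^^^^^^^^^
AttributeError: 'float' object has no attribute 'round'
```

```bash
sed -i 's/s\["finger_gap"\].round(1)/round(s["finger_gap"],1)/' mv.py; python3 - <<'E'
import numpy as np,json
from scipy.spatial.transform import Rotation as Ro
R=np.array([[ 3.56869770e-01, -7.65269905e-04,  9.34153832e-01],
       [-9.34152178e-01,  1.75998477e-03,  3.56870580e-01],
       [-1.91719883e-03, -9.99998158e-01, -8.67931893e-05]])
h=np.arctan2(R[1,0],R[0,0]);x=np.array([np.cos(h),np.sin(h),0]);y=np.array([0,0,-1.]);R=np.c_[x,y,np.cross(x,y)]
P=np.array([231.877,-607.255,222.587])+R@[-160,30,170]; R=R@Ro.from_rotvec([0,-.46,0]).as_matrix(); print(P)
json.dump({"P":P.tolist(),"R":R.tolist()},open("cmd.json","w"))
E
python3 mv.py p 535 10 90 0 0
```

```text
[ 333.58389398 -397.12240444  192.587     ]
row [-12.83, 10.26, 43.57] [0.0, -0.746, 0.0] min rows 11.166956864235985 5.968689851975227
```

Emit:
{"name": "send_rows", "arguments": {"rows": [[-0.8,0.6,2.9,0,-0.05,0],[-1.6,1.2,5.8,0,-0.1,0],[-2.5,1.9,8.7,0,-0.15,0],[-3.4,2.6,11.7,0,-0.2,0],[-4.3,3.3,14.7,0,-0.25,0],[-5.2,4,17.7,0,-0.3,0],[-6.1,4.7,20.7,0,-0.35,0],[-7,5.5,23.7,0,-0.4,0]]}}

```text
t: 1.73
tcp_pos: [443.3, -173.4, 137.5]
tool_rot: [[0.942, 0.0, 0.335], [-0.335, -0.001, 0.942], [0.001, -1.0, -0.001]]
force: [0.1, -1.3, -0.6]
finger_gap: 59.7
```

```bash
python3 mv.py c -7 5.5 23.7 0 -.4 0; python3 mv.py p 535 10 90 0 0
```

```text
cmd [ 443.  -175.5  137.6] meas [ 443.3 -173.4  137.5] t 1.7333 rot err deg [-0.05 -0.23 -0.05]
force [ 0.06 -1.27 -0.58] [-0.04 -0.09 -0.05] gap 59.7 q [ 46.6   2.  -28.8 112.5   1.1  65.7  -2.2]
row [2.36, 4.76, 20.57] [0.0, -0.346, 0.0] min rows 5.095852217913718 2.7678083149315236
```

Emit:
{"name": "send_rows", "arguments": {"rows": [[0.3,0.7,3,0,-0.05,0],[0.7,1.4,6.1,0,-0.1,0],[1.1,2.2,9.3,0,-0.16,0],[1.5,2.9,12.6,0,-0.21,0],[1.9,3.6,15.6,0,-0.26,0],[2.2,4.2,18.2,0,-0.31,0],[2.3,4.6,20,0,-0.335,0],[2.36,4.76,20.6,0,-0.346,0]]}}

```text
t: 2.4
tcp_pos: [534.9, 14.8, 89.5]
tool_rot: [[1.0, -0.0, -0.007], [0.007, 0.002, 1.0], [-0.0, -1.0, 0.002]]
force: [-0.8, 0.8, 0.2]
finger_gap: 60.3
```

```bash
python3 mv.py c 2.36 4.76 20.6 0 -.346 0; python3 ov.py 661 267.5 .062 0 535 10 90 2
```

```text
cmd [535.   10.3  90. ] meas [534.9  14.8  89.5] t 2.4 rot err deg [ 0.11 -0.42  0.02]
force [-0.81  0.84  0.21] [ 0.06 -0.07 -0.03] gap 60.3 q [ 30.7  14.4 -39.2 107.3  10.2  61.8 -12. ]
```

View pics/ov_s2.png

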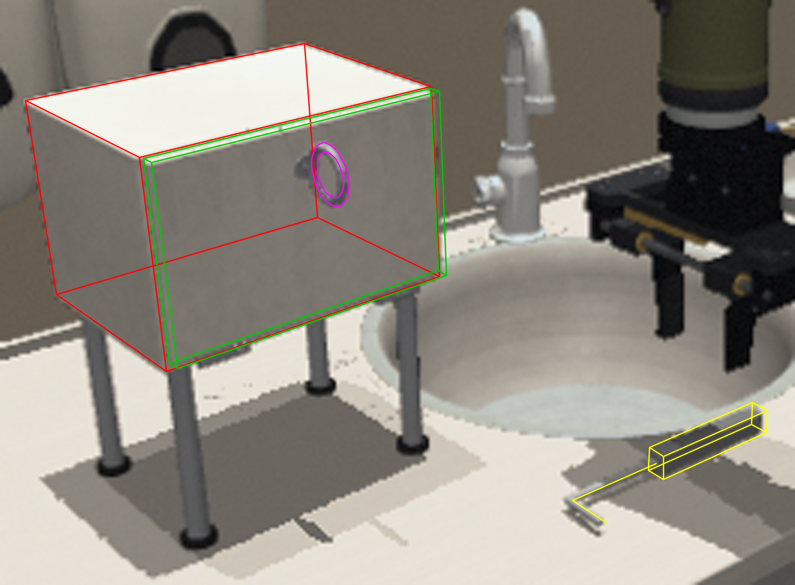

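View pics/ov_t2.png

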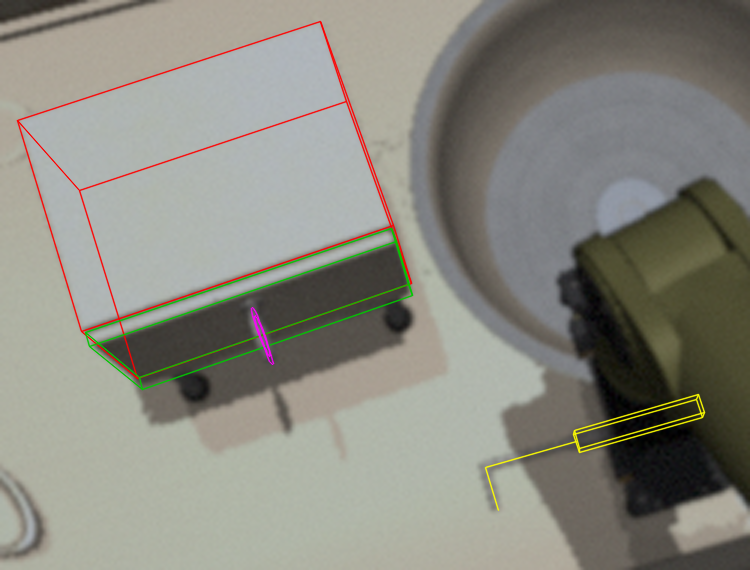

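Emit:
{"name": "send_rows", "arguments": {"rows": [[0,1,0,0,0,0],[0,2.5,0,0,0,0],[0,4,0,0,0,0],[0,5.5,0,0,0,0],[0,7,0,0,0,0],[0,8,0,0,0,0],[0,8.5,0,0,0,0],[0,8.6,0,0,0,0]]}}

```text
t: 3.17
tcp_pos: [534.0, 8.6, 3.1]
tool_rot: [[1.0, -0.002, 0.002], [-0.002, -0.001, 1.0], [-0.002, -1.0, -0.001]]
force: [-1.0, -1.1, 2.0]
finger_gap: 60.1
```

```bash
python3 mv.py c 0 8.6 0 0 0 0; python3 ov.py 661 267.5 .062 0 535 10 90 3
```

```text
cmd [535.   10.3   4. ] meas [534.    8.6   3.1] t 3.1667 rot err deg [-0.08  0.11  0.14]
force [-0.99 -1.15  2.01] [-0.14  0.21 -0.02] gap 60.1 q [ 28.3  21.3 -36.6 111.1  15.8  52.8 -16.3]
```

View pics/ov_s3.png

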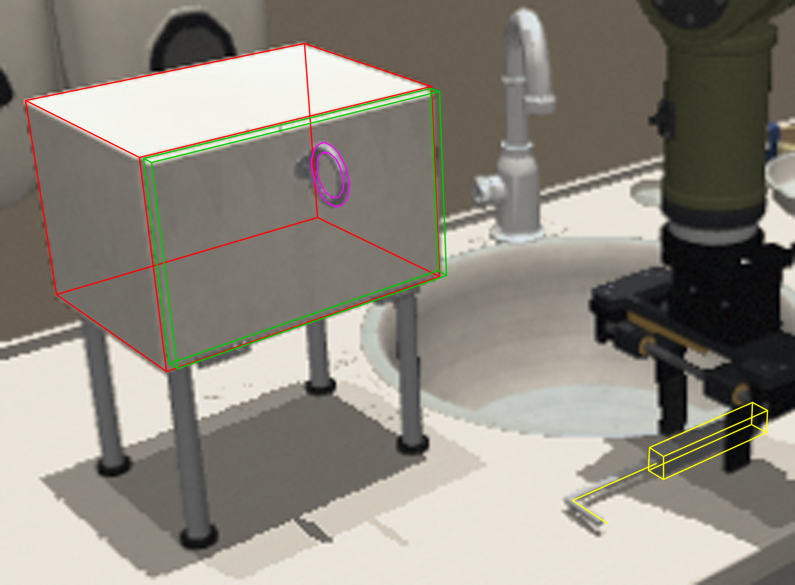

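Fingers straddle the handle. Close.

Emit:
{"name": "send_rows", "arguments": {"rows": [[0,0,0,0,0,0],[0,0,0,0,0,0],[0,0,0,0,0,0],[0,0,0,0,0,0],[0,0,0,0,0,0],[0,0,0,0,0,0],[0,0,0,0,0,0],[0,0,0,0,0,0]], "jaw": 0, "force": 55}}

```text
t: 3.93
tcp_pos: [535.1, 10.3, 3.9]
tool_rot: [[1.0, 0.0, -0.0], [0.0, -0.0, 1.0], [0.0, -1.0, -0.0]]
force: [-0.3, -1.4, 0.1]
finger_gap: 15.2
```

```bash
python3 mv.py c 0 0 0 0 0 0
```

```text
cmd [535.   10.3   4. ] meas [535.1  10.3   3.9] t 3.9333 rot err deg [-0.  0. -0.]
force [-0.28 -1.44  0.06] [ 0.01 -0.1  -0.04] gap 15.2 q [ 28.2  21.2 -36.7 111.   15.8  52.7 -16.3]
```

```bash
python3 mv.py p 535 10 150 0 0;python3 mv.py p 480 90 254 -30 0
```

```text
row [-0.0, -14.6, -0.03] [0.0, 0.0, 0.0] min rows 3.5015162587137034 0.0009542146112815663
row [-5.5, -25.0, 7.98] [0.0, 0.524, 0.0] min rows 6.4300657734341495 4.190898348689494
```

Emit:
{"name": "send_rows", "arguments": {"rows": [[0,-0.3,0,0,0,0],[0,-1.5,0,0,0,0],[0,-3.5,0,0,0,0],[0,-6,0,0,0,0],[0,-9,0,0,0,0],[0,-12,0,0,0,0],[0,-14,0,0,0,0],[0,-14.6,0,0,0,0]]}}

```text
t: 4.6
tcp_pos: [537.5, 10.6, 154.6]
tool_rot: [[1.0, 0.007, -0.0], [0.0, -0.001, 1.0], [0.007, -1.0, -0.001]]
force: [1.4, -0.4, -0.9]
finger_gap: 15.5
```

```bash
python3 mv.py c 0 -14.6 0 0 0 0; python3 mv.py p 480 120 254 -45 0; python3 ov.py 662.5 267.5 .062 0 535 10 90 4
```

```text
cmd [535.   10.3 150. ] meas [537.5  10.6 154.6] t 4.6 rot err deg [-0.06 -0.01 -0.4 ]
force [ 1.43 -0.36 -0.92] [ 0.01 -0.17  0.01] gap 15.5 q [ 32.4  10.2 -39.9 103.4   7.2  68.4  -9.6]
row [-5.5, -10.4, 10.98] [0.0, 0.786, 0.0] min rows 3.858799438455316 6.285870415728599
```

View pics/ov_s4.png

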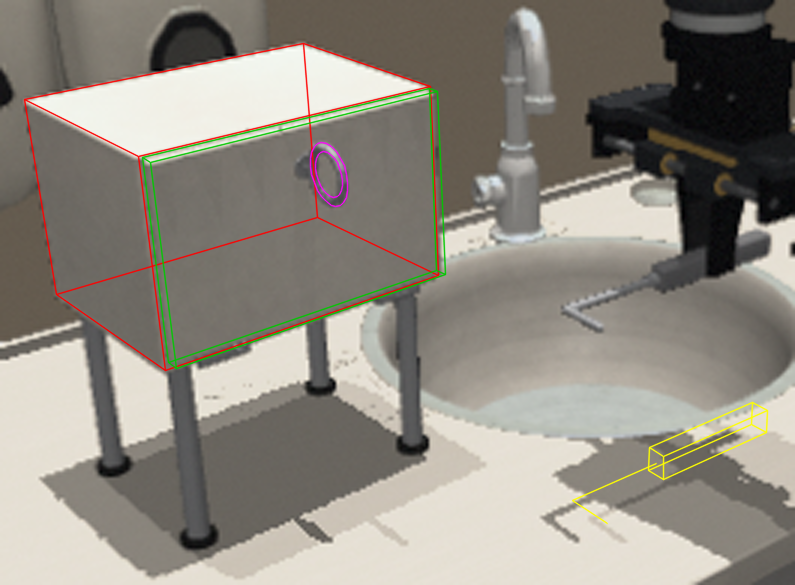

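Emit:
{"name": "send_rows", "arguments": {"rows": [[-0.3,-0.6,0.6,0,0.05,0],[-1,-2,2,0,0.15,0],[-1.9,-3.6,3.8,0,0.27,0],[-2.8,-5.3,5.6,0,0.39,0],[-3.7,-7,7.4,0,0.51,0],[-4.6,-8.6,9.1,0,0.63,0],[-5.2,-9.8,10.3,0,0.74,0],[-5.5,-10.4,11,0,0.785,0]]}}

```text
t: 5.37
tcp_pos: [478.9, 122.3, 253.9]
tool_rot: [[0.706, -0.001, 0.708], [-0.708, 0.0, 0.706], [-0.001, -1.0, -0.001]]
force: [-0.3, 0.4, -1.1]
finger_gap: 15.4
```

```bash
python3 mv.py c -5.5 -10.4 11 0 0.785 0; python3 mv.py p 502.8 192.5 254 -86.45 0
```

```text
cmd [480.  120.2 254. ] meas [478.9 122.3 253.9] t 5.3667 rot err deg [-0.03  0.14  0.04]
force [-0.34  0.41 -1.07] [-0.06 -0.07  0.03] gap 15.4 q [ 2.570e+01  1.000e-01 -4.260e+01  1.006e+02  0.000e+00  7.940e+01
 -6.210e+01]
row [-3.5, -0.0, 6.72] [0.0, 0.724, 0.0] min rows 1.8166686535223573 5.7932465445317245
```

Emit:
{"name": "send_rows", "arguments": {"rows": [[-0.2,0,0.4,0,0.06,0],[-0.6,0,1.2,0,0.15,0],[-1.2,0,2.3,0,0.26,0],[-1.8,0,3.5,0,0.37,0],[-2.4,0,4.7,0,0.48,0],[-3,0,5.7,0,0.59,0],[-3.4,0,6.4,0,0.68,0],[-3.5,0,6.7,0,0.724,0]]}}

```text
t: 6.03
tcp_pos: [501.6, 193.6, 251.6]
tool_rot: [[0.06, -0.004, 0.998], [-0.998, 0.0, 0.06], [-0.001, -1.0, -0.004]]
force: [-0.3, -0.7, -0.9]
finger_gap: 15.6
```

```bash
python3 mv.py c -3.5 0 6.7 0 0.724 0; python3 ov.py 662.5 267.5 .062 0 535 10 90 5
```

```text
cmd [502.6 192.4 254. ] meas [501.6 193.6 251.6] t 6.0333 rot err deg [-0.23  0.12  0.03]
force [-0.3  -0.68 -0.89] [0.05 0.03 0.01] gap 15.6 q [  18.     7.4  -45.3   95.2    5.2   79.8 -114.5]
```

View pics/ov_s5.png

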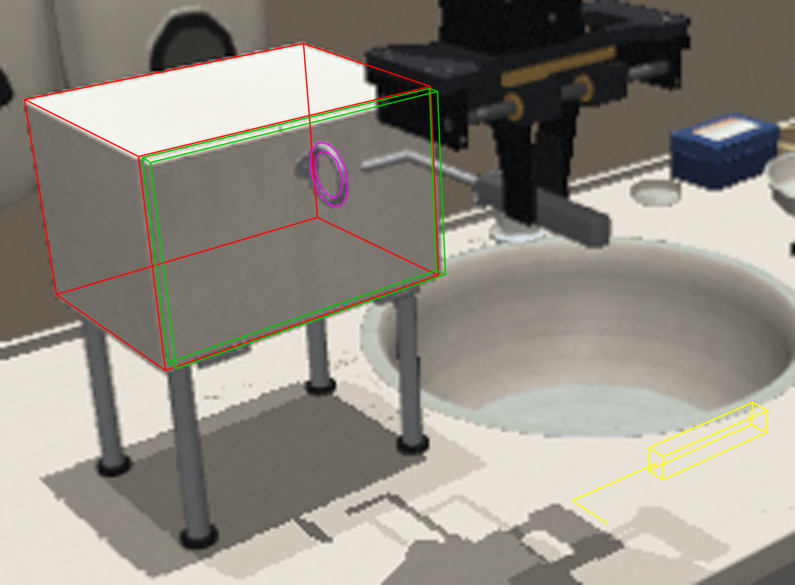

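View pics/ov_t5.png

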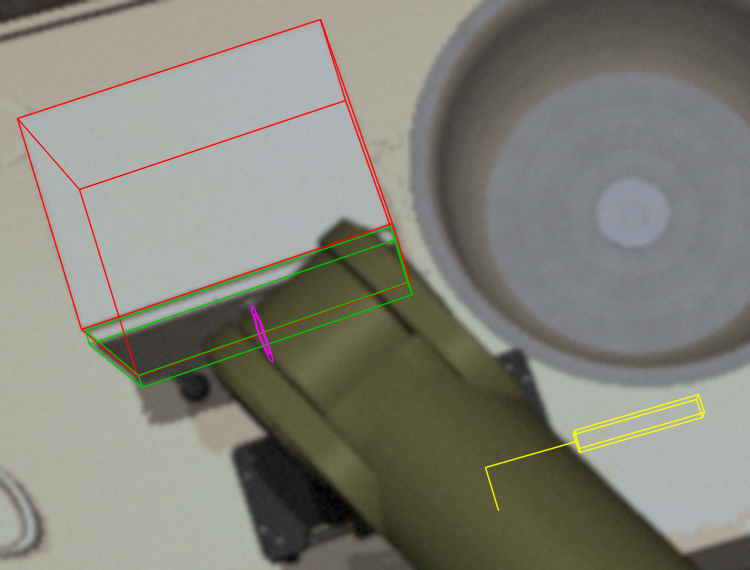

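```bash
cat > peg.py <<'E'
from workcell import robot
from h import *
im=robot.get_image("scene"); s=robot.observe(); R=s["tool_rot"]; P=s["tcp_pos"]
def q(x,y,z=10): return P+R@np.array([-y,-(z-4),x])
k=3
Z=q(130,20)
print("tcp",P.round(1),"peg",Z.round(1))
x0,y0,w,h=180,135,130,95
I=cv2.resize(im["color"][y0:y0+h,x0:x0+w],None,fx=6,fy=6,interpolation=cv2.INTER_CUBIC)
def d(a,b,c):
    p=((proj(im,np.array([a,b]))-[x0,y0]+.5)*6-.5).round().astype(int); cv2.line(I,tuple(map(int,p[0])),tuple(map(int,p[1])),c,1,cv2.LINE_AA)
d(q(50,0),q(130,0),(0,255,255)); d(q(130,0),q(130,37.5),(0,255,255))
import sys
c=np.array(list(map(float,sys.argv[1:4]))); yw=.062
X=np.array([np.cos(yw),np.sin(yw),0])
th=float(sys.argv[5]) if len(sys.argv)>5 else 0
for r in(15,21):
    A=np.linspace(0,2*np.pi,25); pts=[c+r*(np.cos(a)*X+np.sin(a)*np.array([0,0,1])) for a in A]
    for a,b in zip(pts[:-1],pts[1:]): d(a,b,(255,0,255))
cv2.imwrite(f"pics/peg_{sys.argv[4]}.png",I)
E
python3 peg.py 628.5 265.5 260 1
```

```text
tcp [501.9 192.2 252.1] peg [630.3 220.4 257.7]
```

View pics/peg_1.png

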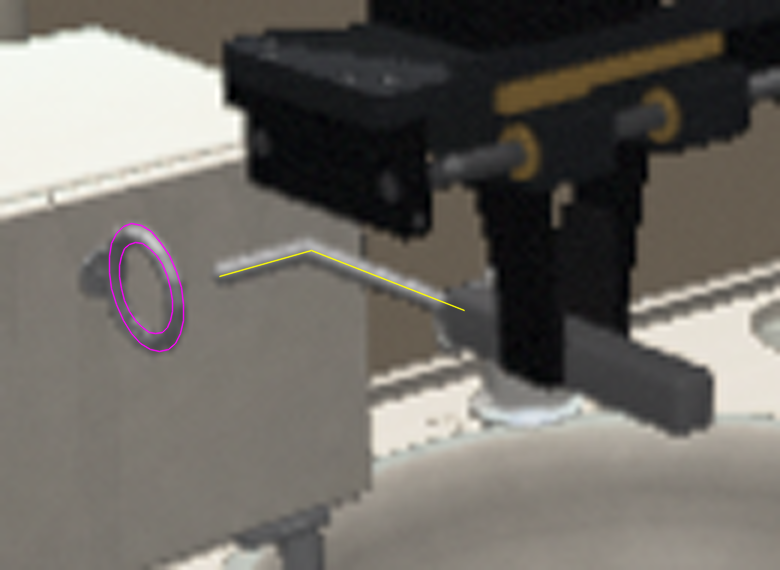

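Emit:
{"name": "send_rows", "arguments": {"rows": [[-0.3,0,0,0,0,0],[-0.8,0,0,0,0,0],[-1.4,0,0,0,0,0],[-2.0,0,0,0,0,0],[-2.6,0,0,0,0,0],[-3.1,0,0,0,0,0],[-3.5,0,0,0,0,0],[-3.6,0,0,0,0,0]]}}

```text
t: 6.85
tcp_pos: [500.2, 229.5, 254.0]
tool_rot: [[0.063, -0.0, 0.998], [-0.998, 0.0, 0.063], [-0.0, -1.0, -0.0]]
force: [-0.0, -0.1, -0.6]
finger_gap: 15.5
```

```bash
python3 mv.py c -3.6 0 0 0 0 0; python3 peg.py 628.5 265.5 260 2
```

```text
cmd [500.4 228.3 254. ] meas [500.2 229.5 254. ] t 6.85 rot err deg [-0.   -0.08  0.03]
force [-0.03 -0.08 -0.56] [0.01 0.05 0.01] gap 15.5 q [  14.8    9.3  -46.7   93.5    6.8   80.2 -119. ]
tcp [500.2 229.2 253.9] peg [628.7 257.4 259.9]
```

View pics/peg_2.png

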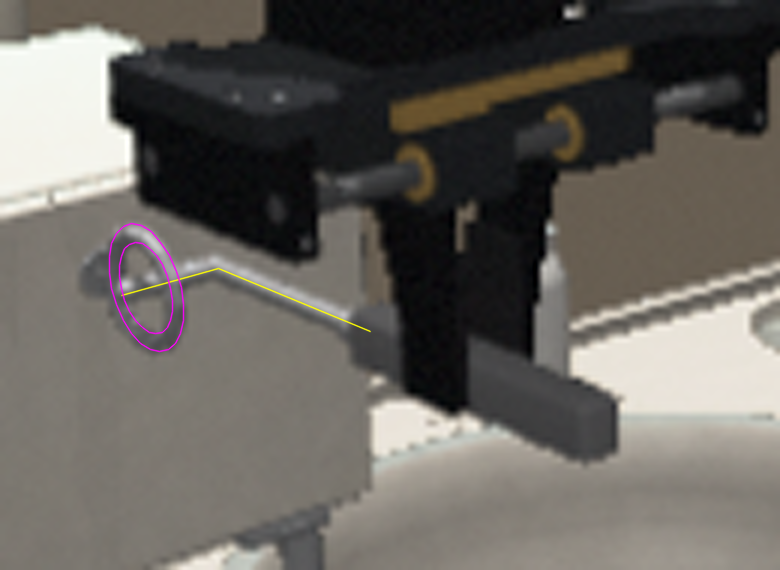

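Emit:
{"name": "send_rows", "arguments": {"rows": [[-0.1,0,0,0,0,0],[-0.3,0.05,0,0,0,0],[-0.5,0.1,0,0,0,0],[-0.7,0.15,0,0,0,0],[-0.8,0.2,0,0,0,0],[-0.85,0.2,0,0,0,0],[-0.85,0.2,0,0,0,0],[-0.85,0.2,0,0,0,0]]}}

```text
t: 7.57
tcp_pos: [500.0, 236.7, 251.9]
tool_rot: [[0.062, -0.0, 0.998], [-0.998, -0.0, 0.062], [0.0, -1.0, -0.0]]
force: [-0.8, -0.1, -1.6]
finger_gap: 15.4
```

```bash
python3 mv.py c -.85 .2 0 0 0 0; python3 peg.py 628.5 265.5 260 3
```

```text
cmd [499.9 236.8 252. ] meas [500.  236.7 251.9] t 7.5667 rot err deg [-0.    0.01 -0.01]
force [-0.76 -0.08 -1.59] [0.01 0.01 0.04] gap 15.4 q [  14.     9.8  -46.9   93.3    7.3   80.1 -120.2]
tcp [500.  236.7 251.9] peg [628.5 264.7 257.9]
```

View pics/peg_3.png

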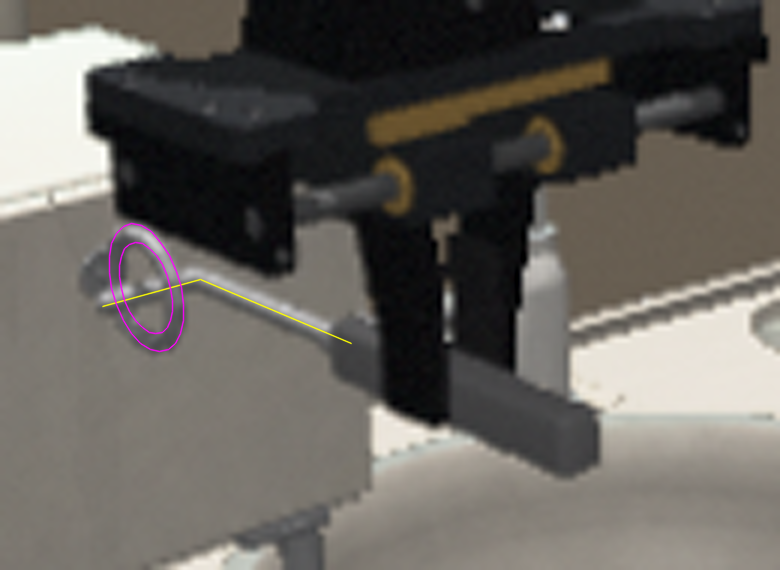

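```bash
cat > swing.py <<'E'
import sys,json,numpy as np
from scipy.spatial.transform import Rotation as Ro
th0,th1,l0,l1=map(float,sys.argv[1:5]); n=8
d=json.load(open("cmd.json")); P=np.array(d["P"]); R=np.array(d["R"])
yw=.062; X=np.array([np.cos(yw),np.sin(yw),0]); Z=np.array([0,0,1.]); Y=np.cross(Z,X)
O=np.array([663.4,267.7,0]); off=np.array([-20,-7.5,130.])
def pose(th,l):
    c,s=np.cos(th),np.sin(th)
    r=np.array([-6-(29*c+110*s),150+110*c-29*s]); t=np.array([29*s-110*c,-110*s-29*c])/113.8
    r=r+l*t
    peg=O+r[0]*X+r[1]*Z-1.0*Y
    x=-Y; M=np.c_[x,-Z,np.cross(x,-Z)]@Ro.from_euler("x",30*th/1.57,degrees=True).as_matrix()
    return peg-M@off,M
for i in range(1,n+1):
    f=i/n
    p,M=pose(th0+(th1-th0)*f,l0+(l1-l0)*f)
    print((R.T@(p-P)/10).round(2).tolist(),Ro.from_matrix(R.T@M).as_rotvec().round(3).tolist())
print(p.round(1))
E
python3 swing.py 0 .15 0 12
```

```text
[0.03, 0.13, -0.33] [0.006, -0.0, 0.0]
[0.03, 0.31, -0.67] [0.013, -0.0, 0.0]
[0.03, 0.51, -1.01] [0.019, -0.0, 0.0]
[0.03, 0.72, -1.35] [0.025, -0.0, 0.0]
[0.03, 0.93, -1.68] [0.031, -0.0, 0.0]
[0.03, 1.16, -2.0] [0.038, -0.0, 0.0]
[0.03, 1.39, -2.33] [0.044, -0.0, 0.0]
[0.03, 1.63, -2.65] [0.05, -0.0, 0.0]
[473.5 234.9 235.7]
```

Emit:
{"name": "send_rows", "arguments": {"rows": [[0,0.1,-0.3,0.006,0,0],[0,0.3,-0.65,0.013,0,0],[0,0.5,-1.0,0.019,0,0],[0,0.7,-1.35,0.025,0,0],[0,0.95,-1.7,0.031,0,0],[0,1.15,-2.0,0.038,0,0],[0,1.4,-2.35,0.044,0,0],[0,1.6,-2.65,0.05,0,0]]}}

```text
t: 8.28
tcp_pos: [473.3, 235.1, 235.8]
tool_rot: [[0.062, 0.051, 0.997], [-0.998, 0.003, 0.062], [0.0, -0.999, 0.051]]
force: [2.5, 0.0, -0.9]
finger_gap: 15.6
```

```bash
python3 mv.py c 0 1.6 -2.65 .05 0 0; python3 ov.py 663.4 267.7 .062 0.15 535 10 90 6;python3 swing.py .15 .45 12 12
```

```text
cmd [473.4 235.2 236. ] meas [473.3 235.1 235.8] t 8.2833 rot err deg [ 0.07  0.01 -0.01]
force [ 2.54  0.03 -0.91] [ 0.15 -0.46  0.02] gap 15.6 q [  15.7    3.7  -47.3  100.1    4.2   74.8 -119. ]
[0.03, 0.39, -0.37] [0.013, -0.0, 0.0]
[0.03, 0.77, -0.73] [0.025, -0.0, 0.0]
[0.03, 1.16, -1.08] [0.038, -0.0, 0.0]
[0.03, 1.56, -1.42] [0.05, -0.0, 0.0]
[0.03, 1.97, -1.74] [0.063, -0.0, 0.0]
[0.03, 2.4, -2.06] [0.075, -0.0, 0.0]
[0.03, 2.84, -2.36] [0.088, -0.0, 0.0]
[0.03, 3.29, -2.65] [0.1, -0.0, 0.0]
[448.6 233.3 201.8]
```

View pics/ov_s6.png

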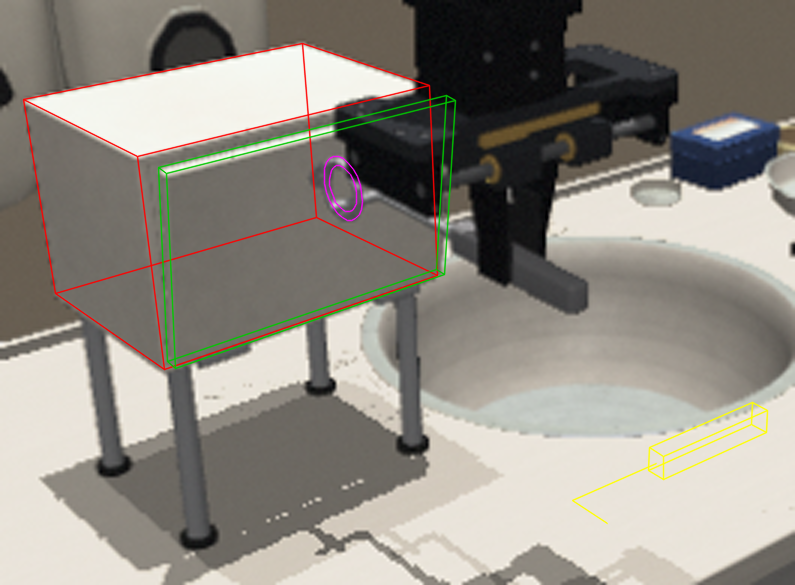

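Emit:
{"name": "send_rows", "arguments": {"rows": [[0,0.4,-0.35,0.013,0,0],[0,0.75,-0.75,0.025,0,0],[0,1.15,-1.1,0.038,0,0],[0,1.55,-1.4,0.05,0,0],[0,1.95,-1.75,0.063,0,0],[0,2.4,-2.05,0.075,0,0],[0,2.85,-2.35,0.088,0,0],[0,3.3,-2.65,0.1,0,0]]}}

```text
t: 9.05
tcp_pos: [448.3, 233.5, 201.1]
tool_rot: [[0.062, 0.15, 0.987], [-0.998, 0.009, 0.061], [0.0, -0.989, 0.151]]
force: [1.9, -0.1, 0.1]
finger_gap: 15.9
```

```bash
python3 mv.py c 0 3.3 -2.65 .1 0 0; python3 ov.py 663.4 267.7 .062 0.45 535 10 90 7;python3 swing.py .45 .75 12 12
```

```text
cmd [448.6 233.6 201.7] meas [448.3 233.5 201.1] t 9.05 rot err deg [ 0.07  0.   -0.02]
force [ 1.87 -0.06  0.05] [-0.01 -0.19  0.  ] gap 15.9 q [  16.4   -4.2  -47.4  110.     1.    65.2 -117.9]
[0.03, 0.42, -0.33] [0.013, -0.0, 0.0]
[0.03, 0.87, -0.64] [0.025, -0.0, 0.0]
[0.03, 1.33, -0.93] [0.038, -0.0, 0.0]
[0.03, 1.79, -1.22] [0.05, -0.0, 0.0]
[0.03, 2.27, -1.49] [0.063, -0.0, 0.0]
[0.03, 2.76, -1.74] [0.075, -0.0, 0.0]
[0.03, 3.26, -1.99] [0.088, -0.0, 0.0]
[0.03, 3.77, -2.21] [0.1, -0.0, 0.0]
[432.4 232.3 161.1]
```

View pics/ov_s7.png

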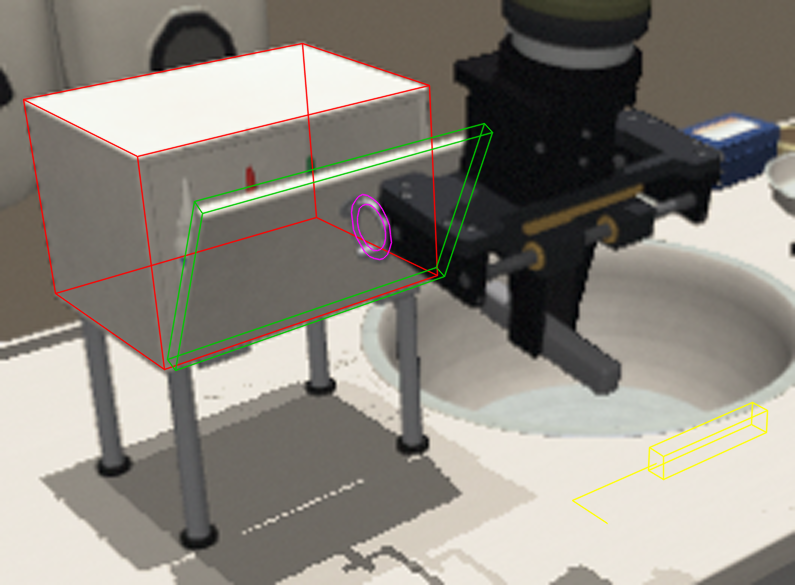

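```bash
sed -i 's/30\*th\/1.57/8.6+2*(th-.45)/' swing.py; python3 swing.py .45 .75 12 12
```

```text
[0.03, 0.28, -0.33] [0.001, -0.0, 0.0]
[0.03, 0.58, -0.66] [0.003, -0.0, 0.0]
[0.03, 0.89, -0.97] [0.004, -0.0, 0.0]
[0.03, 1.21, -1.27] [0.005, -0.0, 0.0]
[0.03, 1.55, -1.55] [0.007, -0.0, 0.0]
[0.03, 1.89, -1.83] [0.008, -0.0, 0.0]
[0.03, 2.25, -2.09] [0.009, -0.0, 0.0]
[0.03, 2.61, -2.34] [0.011, -0.0, 0.0]
[429.4 232.1 172.4]
```

Emit:
{"name": "send_rows", "arguments": {"rows": [[0,0.3,-0.35,0,0,0],[0,0.6,-0.65,0,0,0],[0,0.9,-0.95,0.004,0,0],[0,1.2,-1.25,0.005,0,0],[0,1.55,-1.55,0.007,0,0],[0,1.9,-1.85,0.008,0,0],[0,2.25,-2.1,0.009,0,0],[0,2.6,-2.35,0.01,0,0]]}}

```text
t: 9.82
tcp_pos: [429.1, 232.4, 171.9]
tool_rot: [[0.062, 0.159, 0.985], [-0.998, 0.01, 0.061], [0.0, -0.987, 0.159]]
force: [0.4, 0.7, -0.8]
finger_gap: 15.7
```

```bash
python3 mv.py c 0 2.6 -2.35 .01 0 0; python3 ov.py 663.4 267.7 .062 0.75 535 10 90 8;python3 swing.py .75 1.05 12 12
```

```text
cmd [429.3 232.4 172.5] meas [429.1 232.4 171.9] t 9.8167 rot err deg [-0.    0.   -0.01]
force [ 0.4   0.68 -0.79] [ 0.08 -0.04  0.01] gap 15.7 q [  15.9   -6.1  -47.7  114.7   -0.2   61.4 -118.3]
[0.03, 0.38, -0.24] [0.002, -0.0, 0.0]
[0.03, 0.76, -0.46] [0.003, -0.0, 0.0]
[0.03, 1.15, -0.68] [0.004, -0.0, 0.0]
[0.03, 1.55, -0.88] [0.006, -0.0, 0.0]
[0.03, 1.95, -1.06] [0.007, -0.0, 0.0]
[0.03, 2.36, -1.23] [0.008, -0.0, 0.0]
[0.03, 2.78, -1.39] [0.01, -0.0, 0.0]
[0.03, 3.2, -1.53] [0.011, -0.0, 0.0]
[419.4 231.5 138.5]
```

View pics/ov_s8.png

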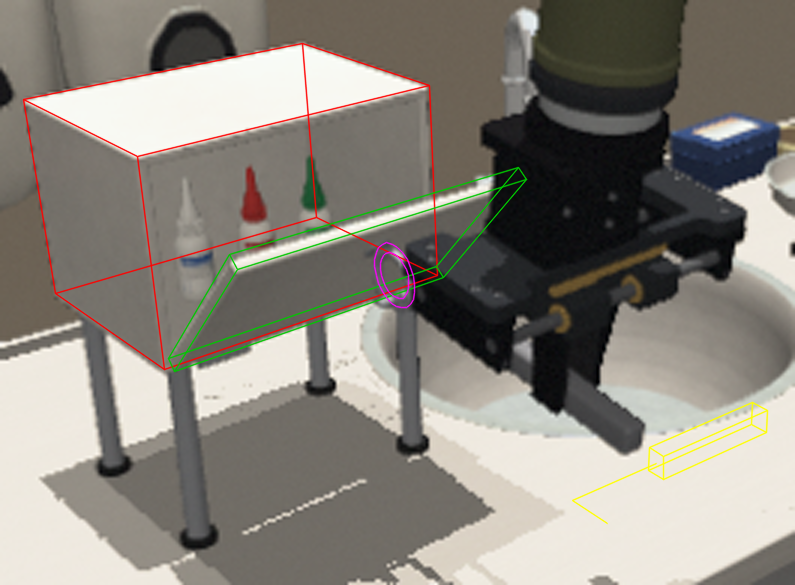

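Emit:
{"name": "send_rows", "arguments": {"rows": [[0,0.4,-0.25,0,0,0],[0,0.75,-0.45,0.002,0,0],[0,1.15,-0.7,0.004,0,0],[0,1.55,-0.9,0.005,0,0],[0,1.95,-1.05,0.007,0,0],[0,2.35,-1.25,0.008,0,0],[0,2.8,-1.4,0.009,0,0],[0,3.2,-1.55,0.01,0,0]]}}

```text
t: 10.58
tcp_pos: [419.0, 231.7, 137.8]
tool_rot: [[0.062, 0.169, 0.984], [-0.998, 0.01, 0.061], [0.0, -0.986, 0.169]]
force: [0.2, 0.6, -0.7]
finger_gap: 15.5
```

```bash
python3 mv.py c 0 3.2 -1.55 .01 0 0; python3 ov.py 663.4 267.7 .062 1.05 535 10 90 9;python3 swing.py 1.05 1.35 12 12
```

```text
cmd [419.2 231.8 138.4] meas [419.  231.7 137.8] t 10.5833 rot err deg [-0.01  0.01 -0.01]
force [ 0.24  0.64 -0.7 ] [ 0.06  0.08 -0.01] gap 15.5 q [  15.6   -5.7  -48.6  118.6    0.7   56.7 -120. ]
[0.03, 0.42, -0.11] [0.002, -0.0, 0.0]
[0.03, 0.85, -0.22] [0.004, -0.0, 0.0]
[0.03, 1.29, -0.32] [0.005, -0.0, 0.0]
[0.03, 1.73, -0.4] [0.006, -0.0, 0.0]
[0.03, 2.17, -0.47] [0.008, -0.0, 0.0]
[0.03, 2.61, -0.52] [0.009, -0.0, 0.0]
[0.03, 3.05, -0.56] [0.01, -0.0, 0.0]
[0.03, 3.5, -0.57] [0.012, -0.0, 0.0]
[419.4 231.5 103. ]
```

View pics/ov_s9.png

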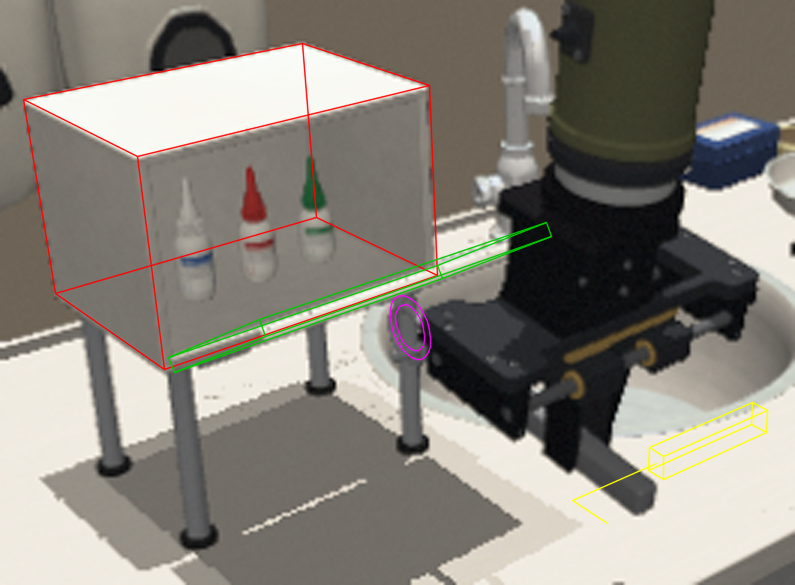

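Emit:
{"name": "send_rows", "arguments": {"rows": [[0,0.4,-0.1,0,0,0],[0,0.85,-0.2,0.002,0,0],[0,1.3,-0.3,0.004,0,0],[0,1.75,-0.4,0.005,0,0],[0,2.15,-0.45,0.007,0,0],[0,2.6,-0.5,0.008,0,0],[0,3.05,-0.55,0.009,0,0],[0,3.5,-0.55,0.01,0,0]]}}

```text
t: 11.35
tcp_pos: [419.7, 231.8, 102.4]
tool_rot: [[0.062, 0.179, 0.982], [-0.998, 0.011, 0.061], [0.0, -0.984, 0.179]]
force: [0.1, 0.5, -0.4]
finger_gap: 14.9
```

```bash
python3 mv.py c 0 3.5 -.55 .01 0 0; python3 ov.py 663.4 267.7 .062 1.35 535 10 90 10;python3 swing.py 1.35 1.57 12 14
```

```text
cmd [419.6 231.8 103. ] meas [419.7 231.8 102.4] t 11.35 rot err deg [-0.    0.   -0.01]
force [ 0.1   0.47 -0.38] [0.01 0.14 0.03] gap 14.9 q [  15.4   -2.7  -49.9  121.2    4.1   51.8 -123.5]
[0.03, 0.35, -0.03] [0.002, -0.0, 0.0]
[0.03, 0.7, -0.03] [0.003, -0.0, 0.0]
[0.03, 1.05, -0.02] [0.004, -0.0, 0.0]
[0.03, 1.41, -0.0] [0.005, -0.0, 0.0]
[0.03, 1.76, 0.03] [0.006, -0.0, 0.0]
[0.03, 2.11, 0.07] [0.007, -0.0, 0.0]
[0.03, 2.46, 0.12] [0.008, -0.0, 0.0]
[0.03, 2.8, 0.18] [0.009, -0.0, 0.0]
[426.4 231.9  75.7]
```

View pics/ov_s10.png

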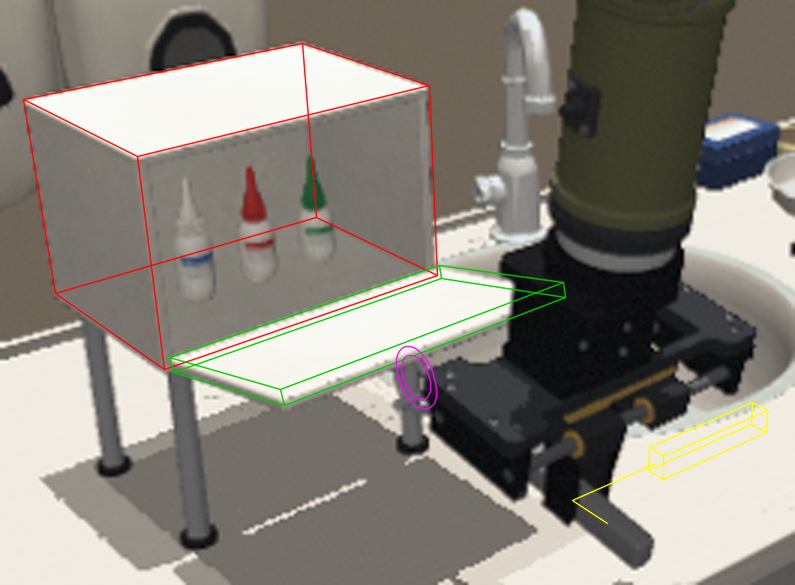

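Emit:
{"name": "send_rows", "arguments": {"rows": [[0,0.3,0,0,0,0],[0,0.65,0,0.002,0,0],[0,1.0,0,0.004,0,0],[0,1.35,0,0.005,0,0],[0,1.7,0.05,0.006,0,0],[0,2.1,0.1,0.007,0,0],[0,2.5,0.1,0.008,0,0],[0,2.8,0.2,0.009,0,0]]}}

```text
t: 12.12
tcp_pos: [426.3, 232.2, 75.2]
tool_rot: [[0.062, 0.187, 0.98], [-0.998, 0.011, 0.061], [0.0, -0.982, 0.187]]
force: [-4.0, -0.7, 1.8]
finger_gap: 15.2
```

```bash
python3 mv.py c 0 2.8 .2 .009 0 0; python3 ov.py 663.4 267.7 .062 1.57 535 10 90 11
```

```text
cmd [426.6 232.3  75.8] meas [426.3 232.2  75.2] t 12.1167 rot err deg [-0.04 -0.   -0.03]
force [-4.02 -0.72  1.77] [-0.03  0.42  0.01] gap 15.2 q [  14.9    1.   -50.6  122.4    8.8   48.1 -127.4]
```

View pics/ov_s11.png

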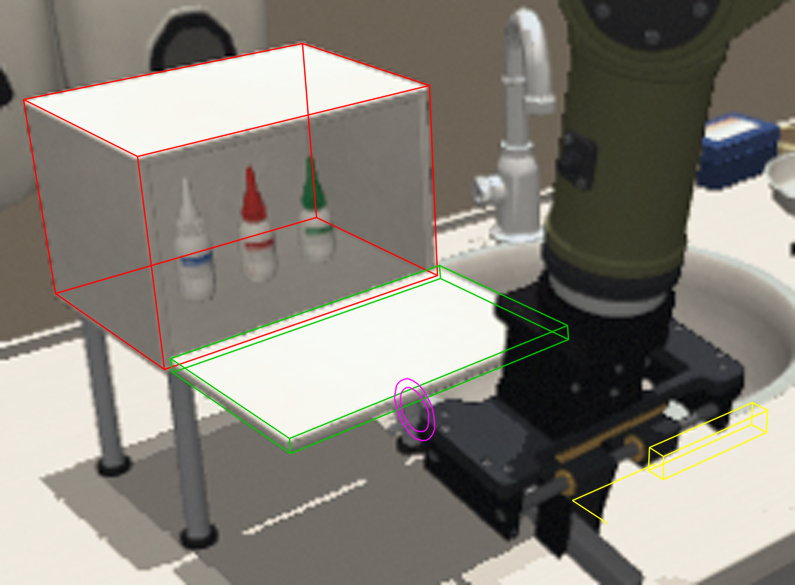

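Emit:
{"name": "send_rows", "arguments": {"rows": [[0,0,0,0,0,0],[0,0,0,0,0,0],[0,0,0,0,0,0],[0,-0.2,0,0,0,0],[0,-0.4,-0.1,0,0,0],[0,-0.6,-0.1,0,0,0],[0,-0.8,-0.2,0,0,0],[0,-0.9,-0.2,0,0,0]]}}

```text
t: 12.88
tcp_pos: [423.0, 232.0, 84.5]
tool_rot: [[0.062, 0.188, 0.98], [-0.998, 0.011, 0.061], [0.0, -0.982, 0.188]]
force: [-0.3, 0.6, -0.8]
finger_gap: 15.6
```

```bash
python3 mv.py c 0 -.9 -.2 0 0 0; sed -i 's/x0,y0,w,h=180,135,130,95/x0,y0,w,h=195,205,130,130/' peg.py; python3 peg.py 544 260 121 4
```

```text
cmd [423.  232.   84.3] meas [423.  232.   84.5] t 12.8833 rot err deg [ 0.02  0.01 -0.02]
force [-0.27  0.6  -0.85] [ 0.07  0.32 -0.  ] gap 15.6 q [  15.1   -0.7  -50.5  122.3    6.9   49.1 -126. ]
tcp [423.1 232.   84.6] peg [548.2 259.8 115. ]
```

View pics/peg_4.png

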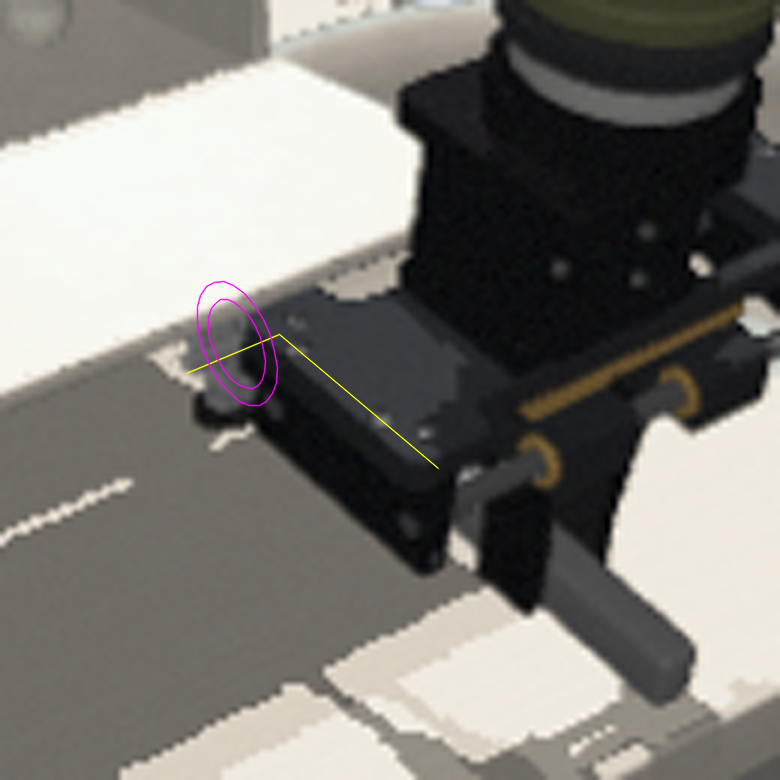

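```bash
python3 - <<'E'
from workcell import robot
import cv2
im=robot.get_image("scene")["color"]; I=cv2.convertScaleAbs(im[235:295,210:275],alpha=1.6,beta=20)
cv2.imwrite("pics/z5.png",cv2.resize(I,None,fx=10,fy=10,interpolation=cv2.INTER_CUBIC))
im=robot.get_image("top")["color"]; I=cv2.convertScaleAbs(im[150:290,130:330],alpha=1.6,beta=20)
cv2.imwrite("pics/z6.png",cv2.resize(I,None,fx=4,fy=4,interpolation=cv2.INTER_CUBIC))
E
```

```text
(no output)
```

View pics/z5.png

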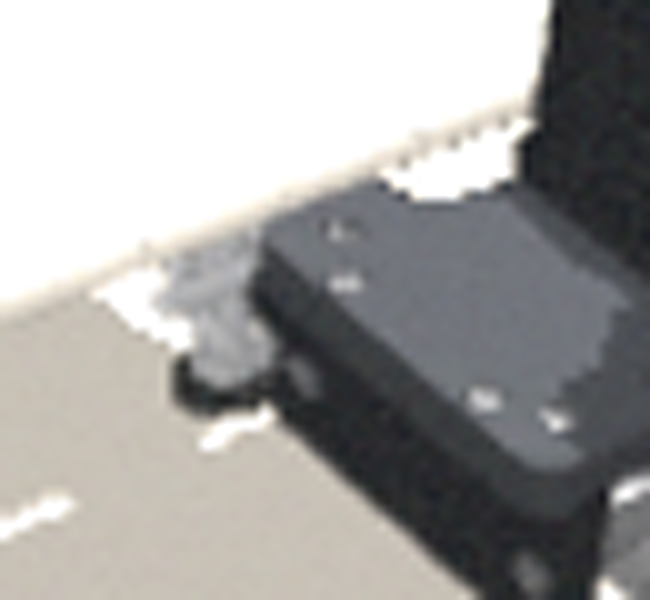

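View pics/z6.png

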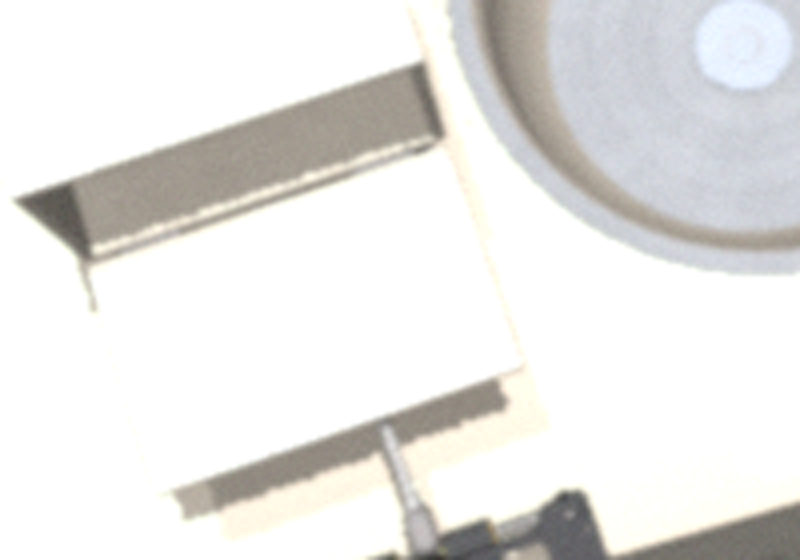

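Emit:
{"name": "send_rows", "arguments": {"rows": [[0.3,0,0,0,0,0],[0.9,0,0,0,0,0],[1.7,0,0,0,0,0],[2.6,0,0,0,0,0],[3.5,0,0,0,0,0],[4.4,0,0,0,0,0],[5.1,0,0,0,0,0],[5.5,0,0,0,0,0]]}}

```text
t: 13.7
tcp_pos: [426.5, 175.6, 84.0]
tool_rot: [[0.06, 0.187, 0.98], [-0.998, 0.011, 0.059], [0.001, -0.982, 0.188]]
force: [-0.2, -0.4, -0.0]
finger_gap: 15.2
```

```bash
python3 mv.py c 5.5 0 0 0 0 0; python3 peg.py 544 260 121 5; python3 mv.py p 440 80 84 -86.45 0;  python3 - <<'E'
from workcell import robot
from h import *
im=robot.get_image("top"); print(atz(im,(240,305),0),atz(im,(380,262),0)); cv2.imwrite("pics/top7.png",im["color"])
E
```

```text
cmd [426.4 177.1  84.3] meas [426.5 175.6  84. ] t 13.7 rot err deg [-0.02  0.09 -0.05]
force [-0.21 -0.42 -0.03] [0.04 0.27 0.02] gap 15.2 q [  18.5   -5.   -45.7  125.3    1.1   48.3 -114.6]
tcp [426.5 175.3  84. ] peg [551.6 202.8 114.3]
row [9.78, 0.17, 0.74] [-0.189, -0.0, 0.0] min rows 2.352249986715849 1.5124165664088616
[411.34698877 243.87934159   0.        ] [ 415.23968214 -124.53356129    0.        ]
```

View pics/peg_5.png

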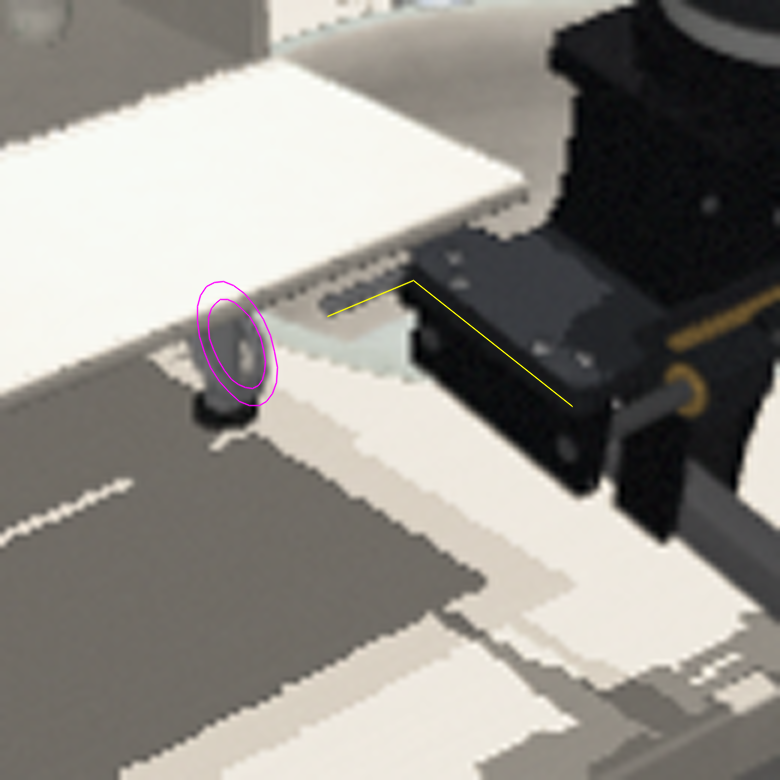

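View pics/top7.png

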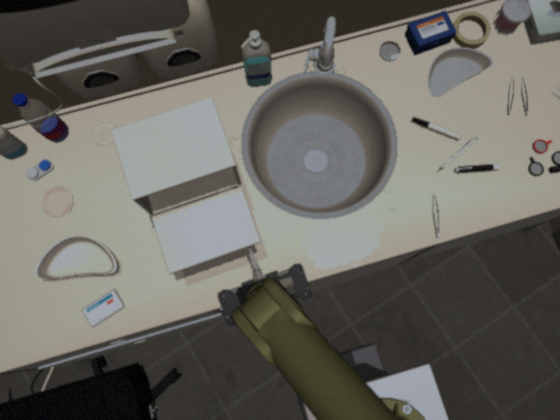

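```bash
python3 mv.py p 455 70 95 -80 -1.5
```

```text
row [10.87, -0.64, 2.36] [-0.215, -0.112, 0.009] min rows 2.6717927348018207 1.942675530284864
```

Emit:
{"name": "send_rows", "arguments": {"rows": [[0.5,0,0,0,0,0],[1.7,0,0.2,-0.02,0,0],[3.3,-0.1,0.6,-0.05,-0.02,0],[5.0,-0.2,1.0,-0.08,-0.04,0],[6.8,-0.3,1.4,-0.12,-0.06,0],[8.6,-0.4,1.8,-0.16,-0.08,0],[10.2,-0.5,2.2,-0.2,-0.1,0],[10.9,-0.6,2.4,-0.215,-0.112,0.009]]}}

```text
t: 14.47
tcp_pos: [457.1, 67.9, 94.7]
tool_rot: [[0.172, -0.027, 0.985], [-0.985, -0.004, 0.172], [-0.0, -1.0, -0.027]]
force: [0.2, 0.1, -1.5]
finger_gap: 15.7
```

```bash
python3 mv.py c 10.9 -.6 2.4 -.215 -.112 .009; python3 mv.py p 500 20 85 -40 -1.5
```

```text
cmd [455.5  69.7  94.7] meas [457.1  67.9  94.7] t 14.4667 rot err deg [-0.05  0.05  0.02]
force [ 0.22  0.07 -1.47] [ 0.01 -0.02  0.02] gap 15.7 q [ 24.6   5.1 -37.4 115.3   3.4  62.2 -94.5]
row [5.67, 0.88, 3.54] [0.0, -0.698, -0.018] min rows 1.6168328316862726 5.590377119226514
```

Emit:
{"name": "send_rows", "arguments": {"rows": [[0.4,0,0.2,0,-0.05,0],[1.2,0.2,0.7,0,-0.15,0],[2.1,0.3,1.2,0,-0.25,0],[3.1,0.5,1.8,0,-0.36,0],[4.1,0.6,2.5,0,-0.47,0],[4.9,0.8,3.0,0,-0.58,0],[5.5,0.9,3.4,0,-0.66,0],[5.7,0.9,3.5,0,-0.698,-0.018]]}}

```text
t: 15.13
tcp_pos: [500.7, 17.9, 84.3]
tool_rot: [[0.766, -0.017, 0.642], [-0.643, -0.02, 0.766], [-0.0, -1.0, -0.026]]
force: [-0.7, -0.9, -1.0]
finger_gap: 15.1
```

```bash
python3 mv.py c 5.7 .9 3.5 0 -.698 -.018; python3 mv.py p 533 5 50 0 -1.5
```

```text
cmd [499.6  19.6  84.8] meas [500.7  17.9  84.3] t 15.1333 rot err deg [ 0.01 -0.03 -0.01]
force [-0.66 -0.93 -1.01] [0.   0.01 0.02] gap 15.1 q [ 29.1  10.9 -37.8 111.3   8.7  61.4 -52.5]
row [3.5, 3.45, 1.12] [-0.0, -0.698, -0.018] min rows 1.2078038205019785 5.5895746747512725
```

Emit:
{"name": "send_rows", "arguments": {"rows": [[0.2,0.2,0.1,0,-0.05,0],[0.7,0.7,0.2,0,-0.15,0],[1.3,1.3,0.4,0,-0.25,0],[1.9,1.9,0.6,0,-0.36,0],[2.5,2.5,0.8,0,-0.47,0],[3.0,3.0,1.0,0,-0.58,0],[3.4,3.3,1.1,0,-0.66,0],[3.5,3.45,1.1,0,-0.698,-0.018]]}}

```text
t: 15.8
tcp_pos: [533.7, 4.9, 49.4]
tool_rot: [[1.0, 0.0, -0.002], [0.002, -0.026, 1.0], [-0.0, -1.0, -0.026]]
force: [-0.1, 0.7, -0.8]
finger_gap: 15.3
```

```bash
python3 mv.py c 3.5 3.45 1.1 0 -.698 -.018; python3 mv.py p 533 5 7 0 -1.5; python3 ov.py 663.4 267.7 .062 1.57 533 5 90 12
```

```text
cmd [532.9   4.8  50. ] meas [533.7   4.9  49.4] t 15.8 rot err deg [ 0.03 -0.15 -0.02]
force [-0.07  0.7  -0.83] [ 0.03 -0.14 -0.03] gap 15.3 q [ 32.2  18.  -41.4 109.4  15.7  58.1 -16.1]
row [0.01, 4.3, 0.13] [-0.0, -0.0, -0.0] min rows 1.030790819250675 0.0042828005673054064
```

View pics/ov_s12.png

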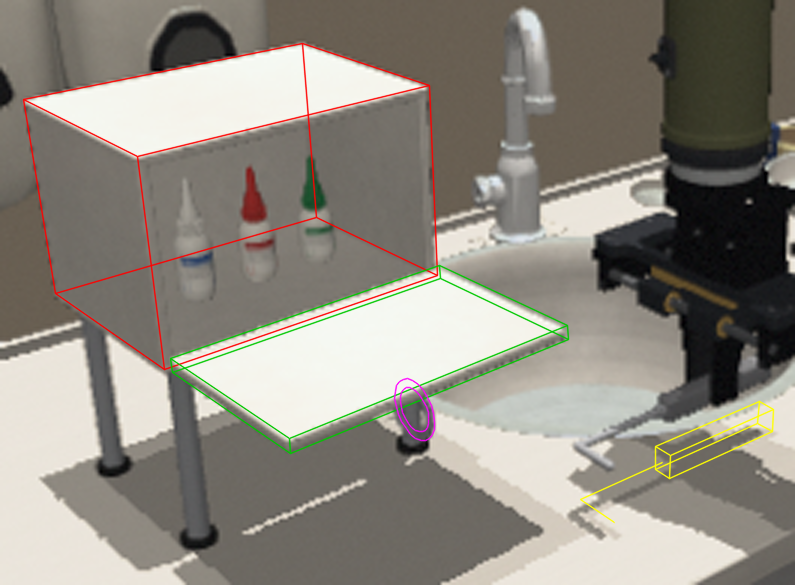

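Emit:
{"name": "send_rows", "arguments": {"rows": [[0,0.4,0,0,0,0],[0,1.2,0,0,0,0],[0,2.1,0,0,0,0],[0,3.0,0,0,0,0],[0,3.7,0,0,0,0],[0,4.1,0.1,0,0,0],[0,4.25,0.1,0,0,0],[0,4.3,0.1,0,0,0]]}}

```text
t: 16.57
tcp_pos: [532.7, 4.9, 6.4]
tool_rot: [[1.0, -0.001, 0.0], [-0.0, -0.026, 1.0], [-0.001, -1.0, -0.026]]
force: [0.3, 0.4, -1.3]
finger_gap: 15.6
```

Emit:
{"name": "send_rows", "arguments": {"rows": [[0,0,0,0,0,0],[0,0.05,0,0,0,0],[0,0.1,0,0,0,0],[0,0.15,0,0,0,0],[0,0.2,0,0,0,0],[0,0.25,0,0,0,0],[0,0.25,0,0,0,0],[0,0.25,0,0,0,0]]}}

```text
t: 17.23
tcp_pos: [532.9, 4.6, 4.4]
tool_rot: [[1.0, -0.0, 0.0], [-0.0, -0.026, 1.0], [-0.0, -1.0, -0.026]]
force: [0.0, 0.2, -0.5]
finger_gap: 15.5
```

```bash
python3 mv.py c 0 4.3 .1 0 0 0;python3 mv.py c 0 .25 0 0 0 0;  python3 ov.py 663.4 267.7 .062 1.57 533 5 90 13
```

```text
cmd [532.9   4.7   7. ] meas [532.9   4.6   4.4] t 17.2333 rot err deg [-0.    0.01  0.  ]
force [ 0.02  0.18 -0.51] [ 0.05 -0.16  0.01] gap 15.5 q [ 30.4  21.7 -39.8 111.2  19.   53.5 -19. ]
cmd [532.9   4.7   4.5] meas [532.9   4.6   4.4] t 17.2333 rot err deg [-0.    0.01  0.  ]
force [ 0.02  0.18 -0.51] [ 0.05 -0.16  0.01] gap 15.5 q [ 30.4  21.7 -39.8 111.2  19.   53.5 -19. ]
```

View pics/ov_s13.png

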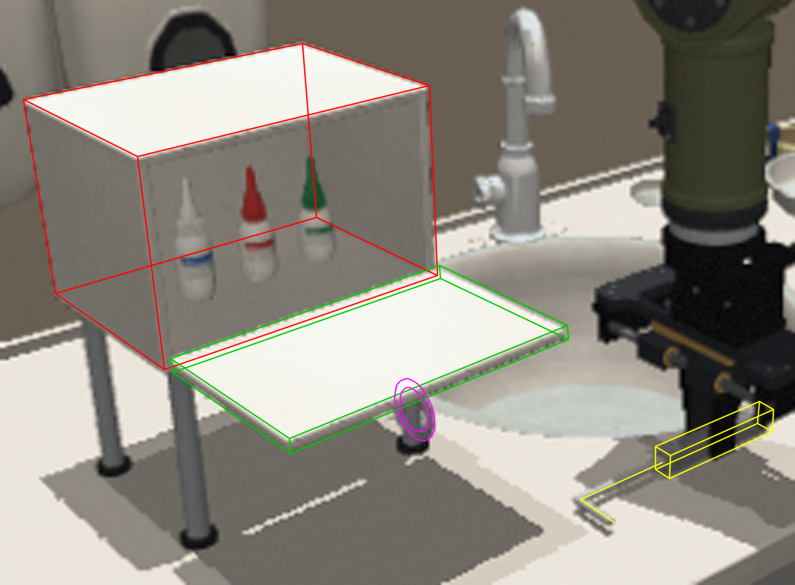

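Emit:
{"name": "send_rows", "arguments": {"rows": [[0,0.05,0,0,0,0],[0,0.1,0,0,0,0],[0,0.15,0,0,0,0],[0,0.15,0,0,0,0],[0,0.15,0,0,0,0],[0,0.15,0,0,0,0],[0,0.15,0,0,0,0],[0,0.15,0,0,0,0]]}}

```text
t: 18.0
tcp_pos: [533.1, 4.6, 3.9]
tool_rot: [[1.0, -0.001, 0.0], [-0.0, -0.027, 1.0], [-0.001, -1.0, -0.027]]
force: [-2.8, -0.9, 7.3]
finger_gap: 15.4
```

Emit:
{"name": "send_rows", "arguments": {"rows": [[0,0,0,0,0,0],[0,0,0,0,0,0],[0,0,0,0,0,0],[0,0,0,0,0,0],[0,0,0,0,0,0],[0,0,0,0,0,0],[0,0,0,0,0,0],[0,0,0,0,0,0]], "jaw": 5}}

```text
t: 18.67
tcp_pos: [532.9, 4.6, 2.8]
tool_rot: [[1.0, -0.001, 0.0], [-0.0, -0.026, 1.0], [-0.001, -1.0, -0.026]]
force: [-0.5, -0.8, -0.3]
finger_gap: 49.0
```

Emit:
{"name": "send_rows", "arguments": {"rows": [[0,-0.3,0,0,0,0],[0,-1.2,0,0,0,0],[0,-3,0,0,0,0],[0,-5,0,0,0,0],[0,-7.5,0,0,0,0],[0,-9.5,0,0,0,0],[0,-11,0,0,0,0],[0,-11.5,0,0,0,0]]}}

```text
t: 19.33
tcp_pos: [534.9, 8.0, 121.4]
tool_rot: [[1.0, 0.005, 0.0], [0.0, -0.027, 1.0], [0.005, -1.0, -0.027]]
force: [0.3, -0.6, -0.4]
finger_gap: 50.3
```

```bash
python3 mv.py c 0 .15 0 0 0 0;python3 mv.py c 0 -11.5 0 0 0 0;  python3 ov.py 663.4 267.7 .062 1.57 533 5 90 14
```

```text
cmd [532.9   4.6   3. ] meas [534.9   8.  121.4] t 19.3333 rot err deg [-0.05 -0.01 -0.3 ]
force [ 0.3  -0.56 -0.36] [ 0.03 -0.13 -0.01] gap 50.3 q [ 34.2  12.7 -43.2 105.7  11.2  65.4 -13. ]
cmd [532.9   7.6 117.9] meas [534.9   8.  121.4] t 19.3333 rot err deg [-0.05 -0.01 -0.3 ]
force [ 0.3  -0.56 -0.36] [ 0.03 -0.13 -0.01] gap 50.3 q [ 34.2  12.7 -43.2 105.7  11.2  65.4 -13. ]
```

View pics/ov_s14.png

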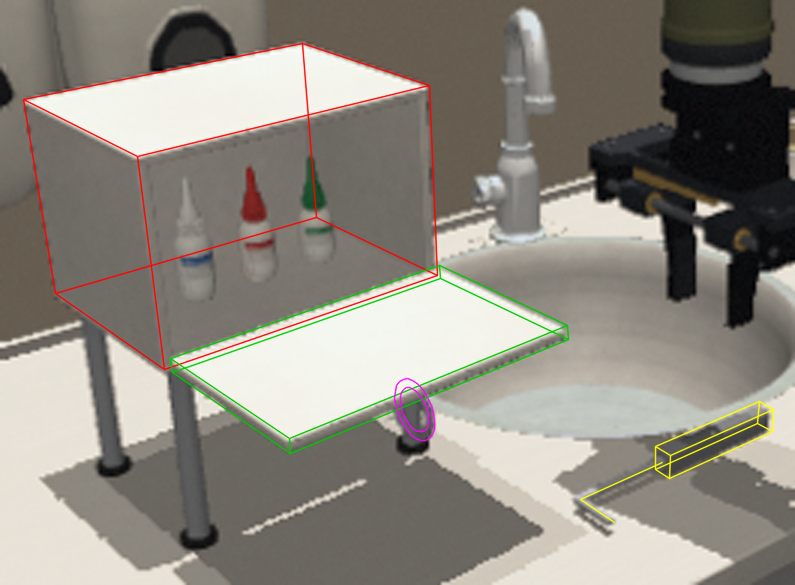

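View pics/ov_t14.png

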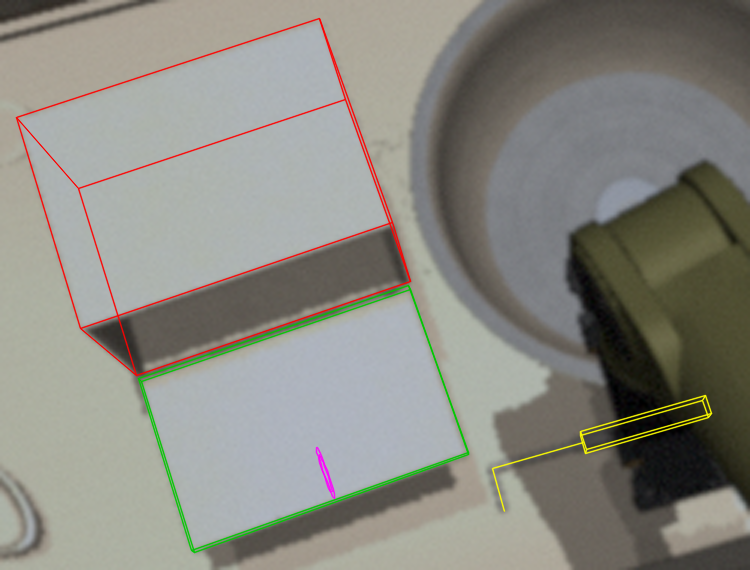

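Emit:
{"name": "send_rows", "arguments": {"rows": [[0,0,0,0,0,0],[0,0,0,0,0,0],[0,0,0,0,0,0],[0,0,0,0,0,0],[0,0,0,0,0,0],[0,0,0,0,0,0],[0,0,0,0,0,0],[0,0,0,0,0,0]]}}

```text
t: 20.1
tcp_pos: [533.0, 7.6, 117.8]
tool_rot: [[1.0, -0.001, 0.0], [-0.0, -0.026, 1.0], [-0.001, -1.0, -0.026]]
force: [-0.4, -0.4, -0.3]
finger_gap: 49.9
```

```bash
python3 -c "
from workcell import robot
print(robot.finish_job())"
```

```text
the job is handed in; nothing more can be done
None
```

I opened the hatch with the hook rod until it lay level, unhooked the rod and laid it back on the worktop within a few mm of where it started. I handed the job in at about 20 s; the hand-in gave no verdict.

**Final pictures:** both cameras show the hatch matching the model drawn at 1.57 rad. The rod lies flat and free on the worktop, and the open gripper stands about 118 mm above it, touching nothing.

**Less certain:**
- **Peg in the ring with the hatch level:** the gripper and hatch hid the ring, so I did not see this directly. I infer it from the computed positions, from about 4 N of contact force as the hatch reached its stop, and from the peg then sliding out sideways without resistance. I held that pose for about 0.3 s before moving the peg.
- **Rod in the grip:** the rod turned about 2° in the fingers during the swing. I allowed for that when laying it down, which pressed on the worktop with about 7 N at most.

I saw no sign of the gripper or arm touching the cabinet or hatch; wrist forces stayed within a few N during the swing.

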